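Park the index plunger and slide the dosing-cup shuttle to its stop

TASK

The shuttle that carries the steel dosing cup is locked on its rails by the sprung index plunger with the red T-knob. Pull the knob straight up, twist it clockwise (seen from above) until the side pin meets the brass stop, let it down into the rest notch just before that stop so that it stays retracted by itself, and let go, without forcing the pin against its stops. Then gently slide the shuttle (its black post is there to hold) all the way to the rubber stop at the other end, with the cup still standing on it, leave the plunger parked and the other things alone, and let go.

Things in the scene. Friction and masses are not known exactly. Their poses are not given: they have to be found in the camera images.
- station: Fixed grey base plate, 215 x 310 x 10 mm, with two rails along its y axis. Origin on the table under the plate (it reaches from -95 to 120 mm in x, -155 to 155 mm in y); z up. 'Station' coordinates are in this frame. The shuttle rides at the -x side, the plunger's bracket stands at the +x side.
- shuttle: Aluminium carriage, 90 x 150 mm, top 24 mm above the table, locked while the plunger's nose sits in its side tongue (1.5 mm of play). Origin at the centre of its underside: station (-30, -65, 12) mm when locked. Unlocked, it slides 110 mm towards station +y until it meets the rubber stop (origin at y = +45 mm), with about 2 N of friction, and stays where it is left.
- shuttle_post (a point): A point on the axis of the shuttle's upright black post (diameter 14 mm, from 24 to 74 mm above the table), 58 mm above the table and 16 mm below the post's top. Station (-30, -120) mm when locked, (-30, -10) mm at the stop. The cup stands 90 mm from it towards station +y.
- end_stop: Black rubber block, 60 x 21 x 18 mm, fixed at the +y end of the rails; origin at the centre of its underside, its face towards the shuttle is at station y = +120 mm.
- knob_grip (a point): A point on the plunger's upright axis inside the red T-knob: a bar 44 mm long along this point's x, 14 mm wide along its y, 22 mm tall, its top 9 mm above the point. With the plunger down: station (75, -30, 95) mm, x along station x. Turns and rises with the knob.
- side_pin (a point): Outer end of the plunger's steel side pin (4 mm square), 22 mm from the axis along knob_grip's +x, 45 mm below knob_grip. It stands in the collar's deep slot at the start and shall end in the rest notch. Lifted clear of the rim the knob turns almost freely; 0.1 N m of twist presses the pin on the stop with 6 N.
- plunger: The sprung plunger with nose, shaft, knob and side pin; origin on its axis, at table height when down, rising with the lift. The spring pulls down with 6 N when down, 9 to 10 N when lifted. Lift of 11 mm: the pin clears the slot and rim; 16 mm: upper stop; 8 mm: pin in the rest notch, the nose 2.5 mm clear of the shuttle. Twist clockwise from above at 12 to 15 mm of lift.
- collar: Fixed dark bracket (top 45 mm above the table) with a 44 mm collar: dark slot and rim, and a brass ring with rest notch and upright brass stop. Origin on the plunger's axis at table height. The notch (6 mm wide, 3 mm below the rim) is centred 0.80 to 1.36 rad from the start, different each time; a pin touching the stop is 0.05 rad past that centre. Over 25 N is forcing it.
- cup: Steel dosing cup, 68 mm across the rim, 75 mm tall, 180 g, standing loose on the shuttle's rubber pad; origin at the centre of its underside.
- tin_a: Tall steel tin, 88 mm across, 130 mm tall, standing loose on the table; origin at the centre of its underside. A bystander.
- tin_b: Second tall steel tin, like tin_a. A bystander.
- kettle: Red kettle, 156 mm across, 200 mm tall, black handle; origin at the centre of its underside. A bystander.
- scoop: Black plastic scoop, 170 mm long, lying on the table; origin under its middle. A bystander.
Not all that is in view belongs to the job. What is shaped like the cup but orange is not meant.

How it is judged (in metres and radians):
On the way, in this order (a step that is already met when the one before it is completed fails the run):
1. the plunger rests by itself in its notch: lifted about 8 mm, twisted, and let go, the shuttle not yet moved (z of knob_grip in the frame of station between 0.1015 and 0.1047 m and angle between the x axis of knob_grip and the x axis of station, either way round above 0.6 rad and contact force between the fingers and plunger below 0.5 N and y of shuttle_post in the frame of station below -0.11 m), for 0.3 s.
2. the shuttle is at the rubber stop (y of shuttle_post in the frame of station above -0.0135 m), for 0.2 s.
At the end, for the whole second after the job is handed in: The plunger stays parked in its rest notch (knob_grip 101.5 to 104.7 mm above the table, turned more than 0.6 rad), the shuttle is within 3.5 mm of the rubber stop, the cup stands upright (within 0.1 rad) on the shuttle's pad within 25 mm of where it stood, and all is at rest (z of knob_grip in the frame of station between 0.1015 and 0.1047 m and angle between the x axis of knob_grip and the x axis of station, either way round above 0.6 rad and y of shuttle_post in the frame of station above -0.0135 m and angle between cup's own z axis and vertical below 0.1 rad and z of cup in the frame of shuttle between 0.008 and 0.016 m and x of cup in the frame of shuttle between -0.025 and 0.025 m and y of cup in the frame of shuttle between 0.01 and 0.06 m and linear speed of each of shuttle, plunger below 0.01 m/s and linear speed of cup below 0.02 m/s); the robot touches nothing.
It fails at once if the plunger is forced (more than 25 N) against the collar, its slot or its stops (contact force between plunger and collar above 25 N).
It fails at once if the locked shuttle is shoved (more than 20 N) against the plunger's nose (contact force between plunger and shuttle above 20 N).
It fails at once if the shuttle is rammed (more than 30 N) into the rubber stop (contact force between shuttle and end_stop above 30 N).
It fails at once if the cup is tipped (angle between cup's own z axis and vertical above 0.35 rad).
It fails at once if a bystander is pushed more than 30 mm (distance of any of tin_a, tin_b, kettle, scoop from where it was at the start of the episode above 0.03 m).
It also fails if it takes over 72 s, if anything falls off the work surface, if the arm or the gripper's body presses on something with over 40 N, if the wrist force passes 120 N, or if a joint passes its speed limit or range.

ROBOT

A 6-joint arm with a two-finger parallel gripper is mounted at the origin on the work surface. World frame = base frame: x ahead of the robot, y to its left, z up, the work surface at z = 0. Lengths are in mm, angles in rad, forces in N, time in s.
With the tool pointing down it reaches from about 375 to 975 mm from the base axis. Payload 3.8 kg.
Tool frame: the origin (TCP) lies between the finger pads; the fingertips stand manip.tips_ahead ahead of it and the grasp point (between the pads) lies 5 mm behind it (manip.tips_ahead is the distance from the TCP to the fingertips, in mm); z points along the fingers, y is the direction in which the jaws open and shut (so a half turn about z gives the same grasp; the last joint's range is limited). The gripper opens to 88 mm and grips with 3 to 60 N. Pads are 18 mm wide; open, the fingers measure 123 mm over their backs; the gripper's body (75 mm by 187 mm) begins 45 mm behind the grasp point.
Start: joints at [1.097, 0.264, 1.604, -0, 1.274, -0.037], TCP at [285.55, 611.62, 217.006] pointing down, gripper open.
Joint ranges: [-2.63, 2.63], [-0.94, 2.18], [0.31, 2.57], [-1.31, 4.45], [0, 2.66], [-2.55, 2.55]. Speed limits (rad/s): [2.57, 2.57, 3.14, 3.14, 3.14, 3.14].

INTERFACE

Orientations are given as [roll, pitch, yaw] about the fixed x, y, z axes, in that order (R = Rz(yaw) Ry(pitch) Rx(roll)).
In Python, from workcell import manip gives the robot as it stands.
- The arm moves only by the tool carry_out, never from a script. Its argument "motion" is a list of rows, each an object with "translation": the shift along the tool's x, y, z in cm, a list of three; "yaw": the turn about the tool's z in rad; "jaw": the opening, from 0 (shut) to 1 (fully open). In form: [{"translation": [x, y, z], "yaw": yaw, "jaw": jaw}, ...]. A call has 1 to 10 rows; each row is the pose to reach, as a shift and turn from the pose measured when the call began, along the tool's axes at that moment; what a row does not reach only later rows make up. A row lasts 1/12 s, in which the tool goes at most 41.7 mm and 7.16 degrees, less where a joint would pass 70% of its speed; a pose out of reach is approached as far as the arm can. A call with a gripper value outside its range is refused whole. The fingers move at their own pace and stop on an object; the grip force is fixed at half the most. Time passes only in rows, so rows that repeat a pose let the fingers close. It gives the time, the measured TCP pose, the force and the opening at its end, in the units of the state.
- manip.observe(): the state, without advancing time (a new reading comes with each control period).
- manip.snapshot(name): name is "side" or "top"; returns the picture (420x560x3 uint8, blue, green, red); there is no depth.
- manip.camera_params(name): a dict with "intrinsics" (3x3 intrinsics, pixels), "distortion" ([k1, k2, p1, p2, k3] as OpenCV has them; the pictures are not rectified), "world_to_cam" (4x4, takes a point from world to camera coordinates). Camera axes: x right, y up, looking along -z (the intrinsics and any distortion apply to the point x, -y, -z); pixel columns grow to the right and rows downward; lengths in mm; the calibration is good to about 2 mm. A picture is of the moment at which its call begins. camera_params takes no time and is no camera call.
- manip.sign_off(): hands the job in, once; it reports no verdict.
The state is a dict: "t": time; "q": joint angles; "qd": joint speeds; "joint_efforts": joint torques, N m; "ee_pos": TCP position; "eef_rot": TCP orientation; "contact_force": force on the tool from outside, world axes, zero at the start; "wrist_torque": the same for the moment, N m; "opening": finger opening in mm.
Only numpy, scipy, OpenCV 4.12 (cv2) and the standard library are available. Lean on these libraries where they do the work, as an engineer would, in place of code of your own. Each camera call takes 0.05 s, during which the arm holds its last target.

## Working session

There is one attempt and no reset: what is moved stays moved. The work goes in short steps, Python scripts to look and compute and a tool call to move; the robot and the scene stay as the last step left them, time stands still between calls to the robot, and variables do not carry over. Pictures are saved under pics/ and viewed, and the job is handed in when it is done.

Besides the shell and the picture viewer there is one more tool, called as name(argument=value, ...), one argument or row to a line, values as JSON. carry_out: Moves the arm, as the interface text tells. Its arguments: {"type":"object","properties":{"motion":{"type":"array","items":{"type":"object","properties":{"translation":{"type":"array","items":{"type":"number"}},"yaw":{"type":"number"},"jaw":{"type":"number"}}}}},"required":["motion"]}

```bash
mkdir -p pics; python3 - <<'E'
from workcell import manip
import cv2
for n in ["side","top"]:
    cv2.imwrite(f"pics/{n}0.png",manip.snapshot(n))
    p=manip.camera_params(n); print(n,p)
print(manip.observe(), manip.tips_ahead)
E
```

```text
side {'intrinsics': array([[438.0889884 ,   0.        , 278.35753429],
       [  0.        , 438.0889884 , 200.25756873],
       [  0.        ,   0.        ,   1.        ]]), 'distortion': array([0.03675244, 0.        , 0.        , 0.        , 0.        ]), 'world_to_cam': array([[ 9.11682160e-01, -4.10710949e-01,  1.23351223e-02,
        -4.67065134e+02],
       [ 2.08002176e-01,  4.87189531e-01,  8.48163578e-01,
        -1.81130223e+02],
       [-3.54359610e-01, -7.70689871e-01,  5.29590775e-01,
        -1.12503226e+03],
       [ 0.00000000e+00,  0.00000000e+00,  0.00000000e+00,
         1.00000000e+00]])}
top {'intrinsics': array([[430.94870106,   0.        , 278.36085892],
       [  0.        , 430.94870106, 212.2718916 ],
       [  0.        ,   0.        ,   1.        ]]), 'distortion': array([-0.13760555,  0.        ,  0.        ,  0.        ,  0.        ]), 'world_to_cam': array([[-1.13505681e-02, -9.99909268e-01,  7.25393231e-03,
         9.46466024e+00],
       [ 9.96332639e-01, -1.06941000e-02,  8.48935120e-02,
        -4.99519543e+02],
       [-8.48082352e-02,  8.19091912e-03,  9.96363624e-01,
        -1.15194503e+03],
       [ 0.00000000e+00,  0.00000000e+00,  0.00000000e+00,
         1.00000000e+00]])}
{'t': 0.1, 'q': array([ 1.09707288e+00,  2.64710188e-01,  1.60521031e+00, -1.20361441e-05,
        1.27370820e+00, -3.68791917e-02]), 'qd': array([-0.00026691, -0.00135008, -0.00352996,  0.00079852, -0.0010029 ,
        0.000461  ]), 'joint_efforts': array([-7.29630647e-04, -5.03624618e+01, -3.58068502e+01,  7.31012318e-02,
        2.32439954e-02, -3.10327789e-05]), 'ee_pos': array([285.26385725, 611.01161989, 215.80539073]), 'eef_rot': array([-3.13955757e+00, -6.35766099e-05,  2.70475187e+00]), 'contact_force': array([0.19451446, 0.33693864, 1.08836912]), 'wrist_torque': array([ 0.00248982, -0.03803031,  0.03153503]), 'opening': 88.28959225980616} 14.0
```

View pics/side0.png

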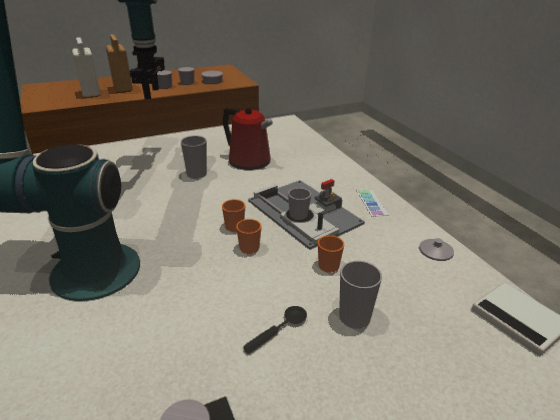

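View pics/top0.png

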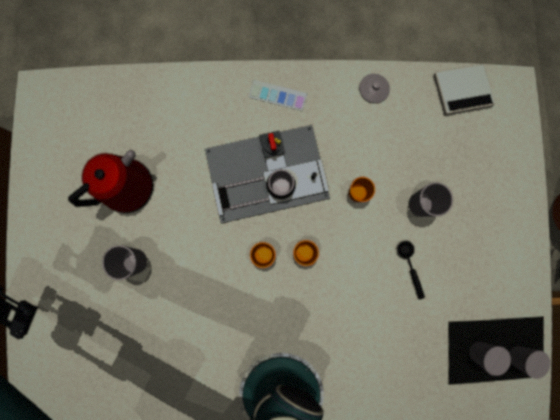

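The top view shows the station at about (205–330, 125–222): red knob at (272,143), steel cup at (281,185), post at (315,177), end stop at (222,197). The orange cups at (361,190), (263,255) and (305,254) are decoys. I'll enlarge to confirm.

```bash
python3 - <<'E'
import cv2
t=cv2.imread("pics/top0.png")[110:235,190:345]; cv2.imwrite("pics/topc.png",cv2.resize(t,None,fx=5,fy=4.8,interpolation=cv2.INTER_CUBIC)[:600,:800])
s=cv2.imread("pics/side0.png")[165:250,240:370]; cv2.imwrite("pics/sidec.png",cv2.resize(s,None,fx=6,fy=6,interpolation=cv2.INTER_CUBIC))
E
```

```text
(no output)
```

View pics/topc.png

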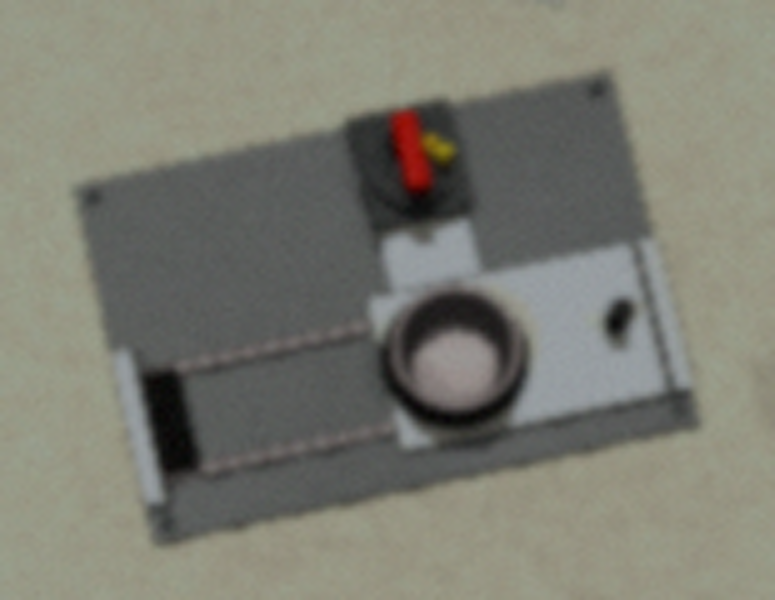

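View pics/sidec.png

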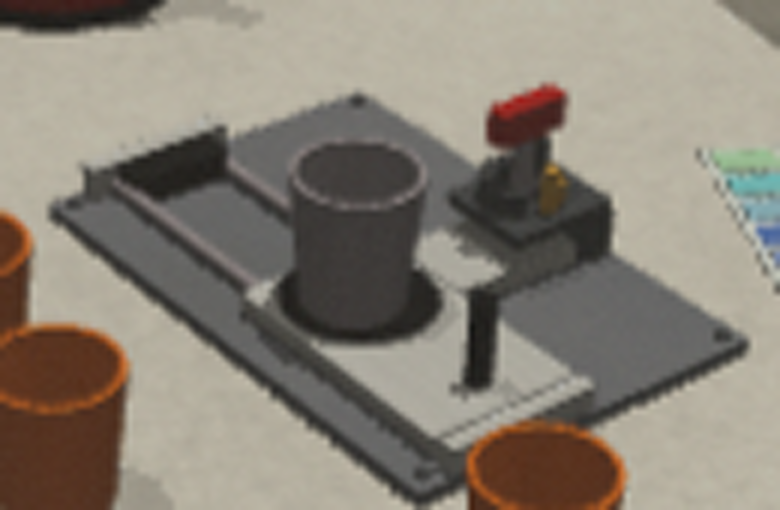

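The knob, post, steel cup on the shuttle and brass stop (right of the knob, clockwise) are all confirmed. Next I'll fit the station pose from the plate corners in both views, then cross-check with the knob and post.

```bash
cat >h.py <<'E'
import numpy as np, cv2
from scipy.optimize import least_squares
from workcell import manip
P={n:manip.camera_params(n) for n in("top","side")}
def proj(n,X):
    p=P[n]; W=p["world_to_cam"]; F=np.diag([1.,-1,-1])
    R=F@W[:3,:3]; t=F@W[:3,3]
    return cv2.projectPoints(np.asarray(X,float).reshape(-1,1,3),cv2.Rodrigues(R)[0],t,p["intrinsics"],p["distortion"])[0].reshape(-1,2)
def st2w(s,X):
    X=np.asarray(X,float).reshape(-1,3); c,sn=np.cos(s[2]),np.sin(s[2])
    return np.c_[s[0]+c*X[:,0]-sn*X[:,1], s[1]+sn*X[:,0]+c*X[:,1], X[:,2]]
E
python3 - <<'E'
from h import *
C=np.array([[120,155,10],[120,-155,10],[-95,-155,10],[-95,155,10]])
T=(np.array([[78,188],[610,72],[698,428],[157,545]])+.5)/[5,4.8]-.5+[190,110]
S=(np.array([[358,97],[745,343],[425,497],[52,208]])+.5)/6-.5+[240,165]
r=lambda s,w:np.concatenate([(proj(n,st2w(s,C))-o).ravel() for n,o in(("top",T),("side",S)) if n in w])
for w in (["top"],["side"],["top","side"]):
    f=least_squares(lambda s:r(s,w),[600,0,0.1],x_scale=[10,10,.1]); print(w,f.x.round(3),f.fun.round(1))
s=f.x; np.save("s.npy",s)
K=[[75-22,-30,104],[75+22,-30,104],[-30,-120,74],[-30,-30,99],[75,-30,86]]
print("pred topcrop",((proj("top",st2w(s,K))-[190,110])*[5,4.8]).round())
print("pred sidecrop",((proj("side",st2w(s,K))-[240,165])*6).round())
print(st2w(s,[[75,-30,95],[-30,-120,58],[-30,-10,58]]).round(1))
E
```

```text
['top'] [5.97156e+02 3.20380e+01 2.13000e-01] [-0.8 -0.2  0.5  0.1  0.9 -0.2 -0.6  0.3]
['side'] [6.01192e+02 2.79850e+01 2.20000e-01] [ 0.1 -0.6  1.1 -0.2 -0.5  0.3 -0.7 -0. ]
['top', 'side'] [5.99219e+02 3.05060e+01 2.16000e-01] [-0.3 -0.7  0.9 -0.8  1.5 -1.2  0.1 -0.3 -0.6 -0.8  0.1 -0.4 -1.8 -0.
 -1.5 -0.4]
pred topcrop [[423. 184.]
 [404. 106.]
 [625. 306.]
 [459. 335.]
 [413. 153.]]
pred sidecrop [[487. 111.]
 [553.  86.]
 [477. 297.]
 [358. 170.]
 [518. 130.]]
[[678.9  17.3  95. ]
 [595.7 -93.1  58. ]
 [572.1  14.3  58. ]]
```

```bash
cat >>h.py <<'E'
from scipy.spatial.transform import Rotation as Ro
def go(target,yaw=None):
    o=manip.observe(); R=Ro.from_euler("xyz",o["eef_rot"]).as_matrix()
    d=R.T@(np.array(target)-o["ee_pos"])/10
    print("t",round(o["t"],2),"at",o["ee_pos"].round(1),"rot",o["eef_rot"].round(4),"shift cm",d.round(2), end=" ")
    if yaw is not None:
        w=(yaw-o["eef_rot"][2]+np.pi)%(2*np.pi)-np.pi; print("tool yaw",-round(w,3),end=" ")
    print("F",o["contact_force"].round(2),"M",o["wrist_torque"].round(3),"open",round(o["opening"],1),"q6",o["q"][5].round(2))
E
python3 - <<'E'
from h import *
s=np.load("s.npy"); go([678.9,17.3,170],s[2]+np.pi)
E
```

```text
t 0.1 at [285.3 611.  215.8] rot [-3.1396e+00 -1.0000e-04  2.7048e+00] shift cm [-60.79 -37.13   4.65] tool yaw -0.653 F [0.19 0.34 1.09] M [ 0.002 -0.038  0.032] open 88.3 q6 -0.04
```

carry_out(
  motion=[
    {"translation": [0,0,-4],"yaw": 0,"jaw": 1},
    {"translation": [-2,-1,-8],"yaw": 0,"jaw": 1},
    {"translation": [-20,-12,-8],"yaw": -0.3,"jaw": 0.7},
    {"translation": [-20,-12,-8],"yaw": -0.3,"jaw": 0.7},
    {"translation": [-20,-12,-8],"yaw": -0.3,"jaw": 0.7},
    {"translation": [-20,-12,-8],"yaw": -0.3,"jaw": 0.5},
    {"translation": [-40,-24,-8],"yaw": -0.65,"jaw": 0.5},
    {"translation": [-40,-24,-8],"yaw": -0.65,"jaw": 0.5},
    {"translation": [-40,-24,-8],"yaw": -0.65,"jaw": 0.5},
    {"translation": [-40,-24,-8],"yaw": -0.65,"jaw": 0.5},
  ],
)

```text
t: 0.93
ee_pos: [480.4, 321.1, 295.4]
eef_rot: [-3.14, -0.002, -2.923]
contact_force: [0.7, 0.4, 0.3]
opening: 44.0
```

```bash
python3 - <<'E'
from h import *
s=np.load("s.npy"); go([678.9,17.3,170],s[2]+np.pi)
E
```

```text
t 0.93 at [480.4 321.1 295.4] rot [-3.1399e+00 -1.9000e-03 -2.9231e+00] shift cm [-12.81 -33.94  12.57] tool yaw 0.002 F [0.66 0.4  0.34] M [-0.004 -0.024 -0.019] open 44.0 q6 -1.24
```

carry_out(
  motion=[
    {"translation": [-12.8,-33.9,9],"yaw": 0,"jaw": 0.5},
    {"translation": [-12.8,-33.9,9],"yaw": 0,"jaw": 0.5},
    {"translation": [-12.8,-33.9,9],"yaw": 0,"jaw": 0.5},
    {"translation": [-12.8,-33.9,9],"yaw": 0,"jaw": 0.5},
    {"translation": [-12.8,-33.9,9],"yaw": 0,"jaw": 0.5},
    {"translation": [-12.8,-33.9,9],"yaw": 0,"jaw": 0.5},
    {"translation": [-12.8,-33.9,9],"yaw": 0,"jaw": 0.5},
    {"translation": [-12.8,-33.9,9],"yaw": 0,"jaw": 0.5},
    {"translation": [-12.8,-33.9,12],"yaw": 0,"jaw": 0.5},
    {"translation": [-12.8,-33.9,15],"yaw": 0,"jaw": 0.5},
  ],
)

```text
t: 1.77
ee_pos: [683.7, 13.4, 149.3]
eef_rot: [-3.136, 0.007, -2.926]
contact_force: [0.6, 0.5, -0.3]
opening: 44.4
```

```bash
cat >>h.py <<'E'
def shots(tag,tb=(190,110,345,235),sb=(240,130,370,227)):
    for n,b in(("top",tb),("side",sb)):
        im=manip.snapshot(n); cv2.imwrite(f"pics/{n}_{tag}_full.png",im)
        c=im[b[1]:b[3],b[0]:b[2]]; k=min(800/c.shape[1],600/c.shape[0])
        cv2.imwrite(f"pics/{n}_{tag}.png",cv2.resize(c,None,fx=k,fy=k,interpolation=cv2.INTER_CUBIC)[:600,:800]); print(n,"k",k)
E
python3 - <<'E'
from h import *
s=np.load("s.npy"); go([678.9,17.3,150],s[2]+np.pi); shots("a",(230,110,320,175),(280,120,370,187))
go([678.9,17.3,150],s[2]+np.pi)
E
```

```text
t 1.77 at [683.7  13.4 149.3] rot [-3.1364  0.007  -2.9263] shift cm [ 0.38  0.49 -0.07] tool yaw -0.001 F [ 0.61  0.5  -0.35] M [ 0.084  0.006 -0.084] open 44.4 q6 -1.8
top k 8.88888888888889
side k 8.88888888888889
t 1.87 at [673.7  15.2 137.4] rot [ 3.1404 -0.0159 -2.9265] shift cm [-0.53  0.09 -1.27] tool yaw -0.001 F [-1.01  0.3  -1.37] M [-0.012  0.025  0.001] open 43.8 q6 -1.8
```

View pics/top_a.png

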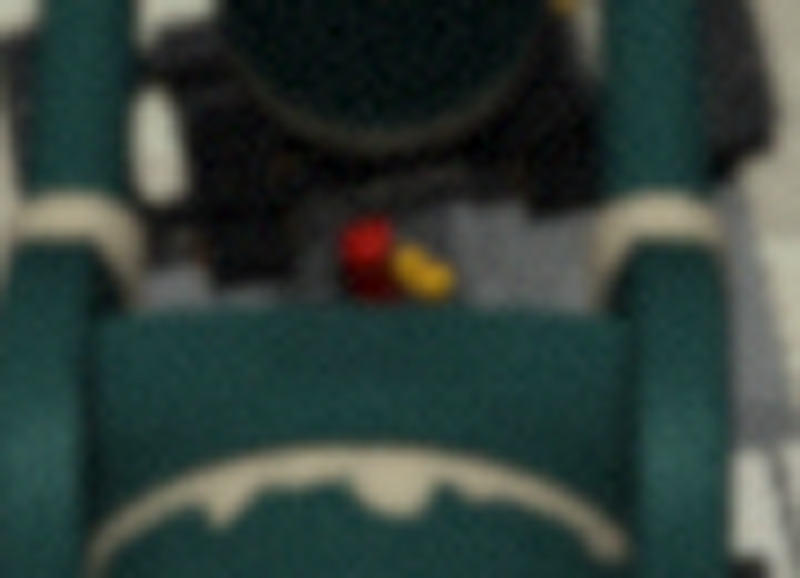

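View pics/side_a.png

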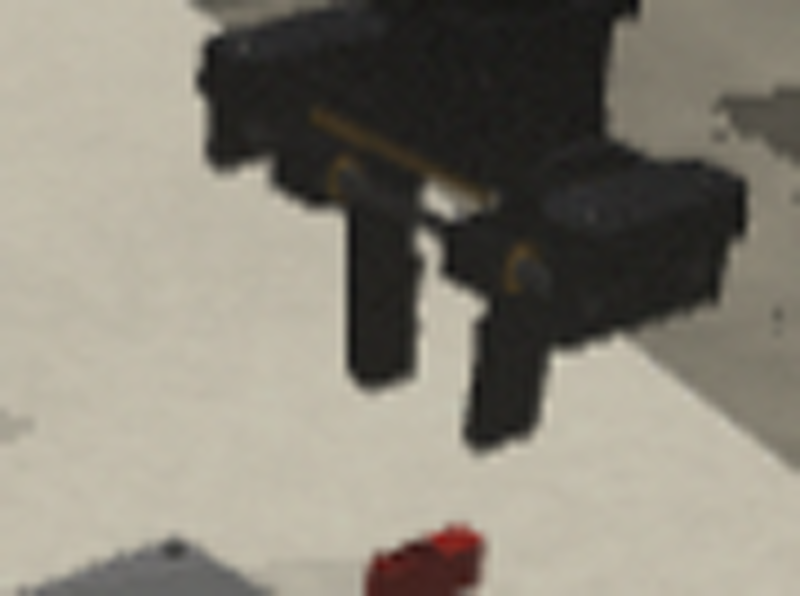

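```bash
cat >>h.py <<'E'
def knobfit(ims,z0=95,ang=0,free_ang=False,bx=None,verbose=True):
    obs={}
    for n,im in ims.items():
        b=dict(top=(240,120,300,170),side=(300,160,350,205))[n]
        hsv=cv2.cvtColor(im,cv2.COLOR_BGR2HSV).astype(int); 
        m=((hsv[...,0]<8)|(hsv[...,0]>172))&(hsv[...,1]>130)&(hsv[...,2]>50)
        mm=np.zeros_like(m); mm[b[1]:b[3],b[0]:b[2]]=m[b[1]:b[3],b[0]:b[2]]
        n_,lab,st,ce=cv2.connectedComponentsWithStats(mm.astype(np.uint8)); i=1+np.argmax(st[1:,4])
        y,x=np.nonzero(lab==i); c=np.cov(x,y); obs[n]=(np.mean(x),np.mean(y),.5*np.arctan2(2*c[0,1],c[0,0]-c[1,1]),len(x))
    def pred(p):
        out={}
        X=np.array([[a,b,c] for a in(-22,22) for b in(-7,7) for c in(-13,9)])
        W=st2w([p[0],p[1],p[2]],X); W[:,2]+=z0
        for n in ims:
            h=cv2.convexHull(proj(n,W).astype(np.float32)).reshape(-1,2)
            M=cv2.moments(h); cx,cy=M["m10"]/M["m00"],M["m01"]/M["m00"]
            out[n]=(cx,cy,.5*np.arctan2(2*M["mu11"],M["mu20"]-M["mu02"]),M["m00"])
        return out
    return obs,pred
E
python3 - <<'E'
from h import *
s=np.load("s.npy"); k=st2w(s,[75,-30,95])[0]
ims={n:cv2.imread(f"pics/{n}0.png") for n in("top","side")}
obs,pred=knobfit(ims)
print({n:np.round(v,2) for n,v in obs.items()}); print({n:np.round(v,2) for n,v in pred([k[0],k[1],s[2]]).items()})
for ns in(("top",),("side",),("top","side")):
    f=least_squares(lambda p:np.concatenate([np.subtract(pred([p[0],p[1],s[2]])[n][:2],obs[n][:2]) for n in ns]),k[:2]);print(ns,f.x,f.fun.round(2))
go([678.9,17.3,150],s[2]+np.pi)
E
```

```text
{'top': array([271.7 , 141.3 ,   1.33, 104.  ]), 'side': array([326.94, 183.42,  -0.52,  64.  ])}
{'top': array([272.66, 141.24,   1.35, 106.96]), 'side': array([326.41, 184.65,  -0.45, 119.8 ])}
('top',) [678.74237525  17.29106113] [0.96 0.  ]
('side',) [678.90817806  17.29106113] [-0.52  1.23]
('top', 'side') [678.90817806  17.29106113] [ 0.96 -0.06 -0.52  1.23]
t 1.87 at [673.7  15.2 137.4] rot [ 3.1404 -0.0159 -2.9265] shift cm [-0.53  0.09 -1.27] tool yaw -0.001 F [-1.01  0.3  -1.37] M [-0.012  0.025  0.001] open 43.8 q6 -1.8
```

carry_out(
  motion=[
    {"translation": [0,0,0],"yaw": 0,"jaw": 0.5},
    {"translation": [0,0,0],"yaw": 0,"jaw": 0.5},
    {"translation": [0,0,0],"yaw": 0,"jaw": 0.5},
    {"translation": [0,0,0],"yaw": 0,"jaw": 0.5},
  ],
)

```text
t: 2.2
ee_pos: [674.8, 16.4, 140.0]
eef_rot: [3.141, -0.012, -2.925]
contact_force: [0.4, -0.2, -0.1]
opening: 44.2
```

```bash
python3 - <<'E'
from h import *
s=np.load("s.npy");go([678.9,17.3,150],s[2]+np.pi)
E
```

```text
t 2.2 at [674.8  16.4 140. ] rot [ 3.1411 -0.0122 -2.9251] shift cm [-0.4   0.   -1.01] tool yaw 0.0 F [ 0.39 -0.22 -0.11] M [ 0.101  0.019 -0.006] open 44.2 q6 -1.8
```

```bash
sed -i 's/(hsv\[...,1\]>130)&(hsv\[...,2\]>50)/(hsv[...,1]>90)\&(hsv[...,2]>25)/' h.py; python3 - <<'E'
from h import *
s=np.load("s.npy"); k=st2w(s,[75,-30,95])[0]
ims={n:cv2.imread(f"pics/{n}0.png") for n in("top","side")}
obs,pred=knobfit(ims)
print({n:np.round(v,2) for n,v in obs.items()}); print({n:np.round(v,2) for n,v in pred([k[0],k[1],s[2]]).items()})
for ns in(("top",),("side",),("top","side")):
    f=least_squares(lambda p:np.concatenate([np.subtract(pred([p[0],p[1],s[2]])[n][:2],obs[n][:2]) for n in ns]),k[:2],diff_step=1e-3);print(ns,f.x,f.fun.round(2))
E
```

```text
{'top': array([271.71, 141.63,   1.35, 116.  ]), 'side': array([327.2 , 183.83,  -0.46,  92.  ])}
{'top': array([272.66, 141.24,   1.35, 106.96]), 'side': array([326.41, 184.65,  -0.45, 119.8 ])}
('top',) [677.88899665  19.78499403] [ 0. -0.]
('side',) [683.59114169  20.74992607] [-0.  0.]
('top', 'side') [679.83286415  19.32276815] [ 0.17 -0.73 -0.85  0.46]
```

```bash
python3 - <<'E'
from h import *
s=np.load("s.npy");go([679,19.5,93],s[2]+np.pi)
E
```

```text
t 2.2 at [674.8  16.4 140. ] rot [ 3.1411 -0.0122 -2.9251] shift cm [-0.53  0.21  4.69] tool yaw 0.0 F [ 0.39 -0.22 -0.11] M [ 0.101  0.019 -0.006] open 44.2 q6 -1.8
```

carry_out(
  motion=[
    {"translation": [-0.5,0.2,0],"yaw": 0,"jaw": 0.5},
    {"translation": [-0.5,0.2,1],"yaw": 0,"jaw": 0.5},
    {"translation": [-0.5,0.2,2],"yaw": 0,"jaw": 0.5},
    {"translation": [-0.5,0.2,2.8],"yaw": 0,"jaw": 0.45},
    {"translation": [-0.5,0.2,3.6],"yaw": 0,"jaw": 0.4},
    {"translation": [-0.5,0.2,4.2],"yaw": 0,"jaw": 0.4},
    {"translation": [-0.5,0.2,4.7],"yaw": 0,"jaw": 0.4},
    {"translation": [-0.5,0.2,4.7],"yaw": 0,"jaw": 0.4},
    {"translation": [-0.5,0.2,4.7],"yaw": 0,"jaw": 0.4},
    {"translation": [-0.5,0.2,4.7],"yaw": 0,"jaw": 0.4},
  ],
)

```text
t: 3.03
ee_pos: [679.0, 19.2, 93.2]
eef_rot: [3.141, -0.012, -2.925]
contact_force: [0.9, 0.0, -0.3]
opening: 35.1
```

```bash
python3 - <<'E'
from h import *
s=np.load("s.npy");go([679,19.5,93],s[2]+np.pi); shots("b",(230,110,320,175),(280,140,370,207)); go([679,19.5,93],s[2]+np.pi)
t=manip.observe()["ee_pos"]
E
```

```text
t 3.03 at [679.   19.2  93.2] rot [ 3.1412 -0.0118 -2.9252] shift cm [-0.01  0.03  0.02] tool yaw 0.0 F [ 0.88  0.02 -0.29] M [ 0.065 -0.02  -0.012] open 35.1 q6 -1.79
top k 8.88888888888889
side k 8.88888888888889
t 3.13 at [679.3  19.2  93.6] rot [ 3.1413 -0.0111 -2.9252] shift cm [0.02 0.03 0.06] tool yaw 0.0 F [-0.24 -1.05 -0.33] M [ 0.06   0.018 -0.039] open 35.4 q6 -1.79
```

View pics/side_b.png

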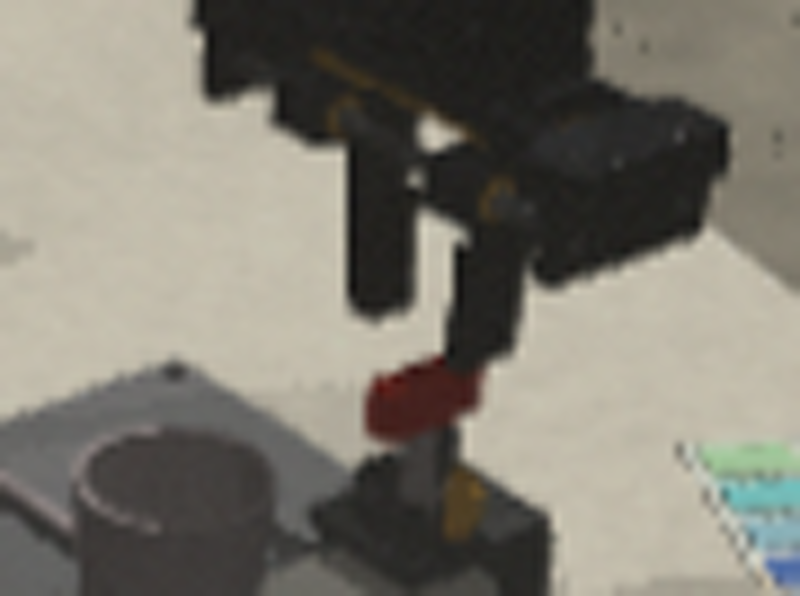

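View pics/top_b.png

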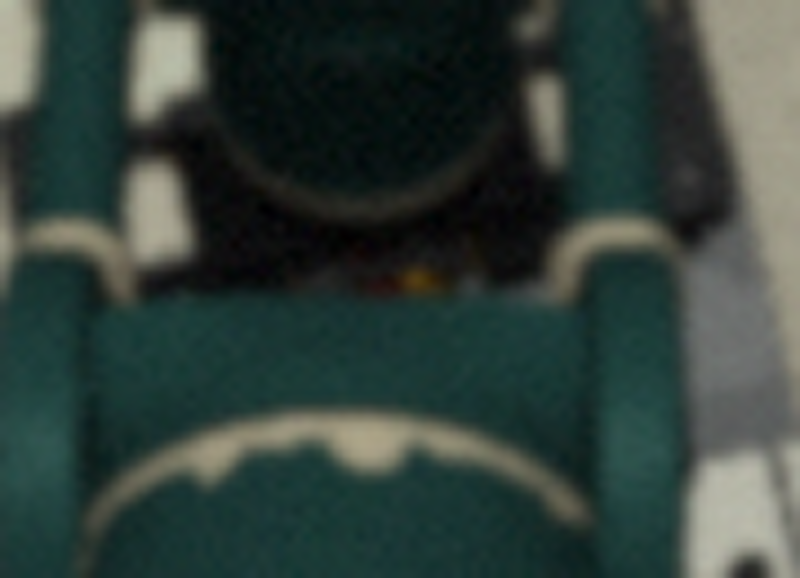

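```bash
python3 - <<'E'
from h import *
o=manip.observe(); R=Ro.from_euler("xyz",o["eef_rot"]).as_matrix(); t=o["ee_pos"]
for n,b in(("side",(280,140)),):
  for yy in(-18,-35,18,35):
   for xx in (-9,9):
    for z in (14,):
      print(yy,xx,z,((proj(n,t+R@[xx,yy,z])-b)*8.89).round(), (t+R@[xx,yy,z]).round(), )
  print("knob",((proj(n,[[679,19.5,104],[679,19.5,82]])-b)*8.89).round())
E
```

```text
-18 -9 14 [[463. 442.]] [692.   4.  80.]
-18 9 14 [[424. 457.]] [674.  -0.  80.]
-35 -9 14 [[497. 463.]] [695. -13.  80.]
-35 9 14 [[458. 478.]] [678. -17.  80.]
18 -9 14 [[393. 399.]] [684.  39.  80.]
18 9 14 [[354. 414.]] [666.  35.  80.]
35 -9 14 [[360. 379.]] [680.  55.  80.]
35 9 14 [[321. 394.]] [663.  51.  80.]
knob [[412. 366.]
 [408. 422.]]
```

```bash
python3 - <<'E'
from h import *
def tips(t,e,op):
    R=Ro.from_euler("xyz",e).as_matrix()
    return np.array([np.array(t)+R@[0,y,z] for z in(14,-50) for y in(-op/2-8,op/2+8)])
W=tips([285.26,611,215.8],[-3.1396,0,2.7048],88); print(proj("side",W),proj("top",W))
W=tips([683.7,13.4,149.3],[-3.1364,.007,-2.9263],44); print(((proj("side",W)-[280,120])*8.89).round())
im=cv2.imread("pics/side0.png")[30:120,90:200]; cv2.imwrite("pics/s0g.png",cv2.resize(im,None,fx=6,fy=6,interpolation=cv2.INTER_CUBIC))
im=cv2.imread("pics/top0.png")[270:360,0:110]; cv2.imwrite("pics/t0g.png",cv2.resize(im,None,fx=6,fy=6,interpolation=cv2.INTER_CUBIC))
E
```

```text
[[148.47605945 109.26376141]
 [155.87318126  99.39805152]
 [145.69765609  91.32219848]
 [153.4033237   82.22495384]] [[ 44.08385009 307.57514995]
 [  9.02301674 288.1623375 ]
 [ 29.64312496 311.0569253 ]
 [ -6.87612779 290.2788525 ]]
[[502. 503.]
 [381. 434.]
 [517. 328.]
 [392. 263.]]
```

View pics/s0g.png

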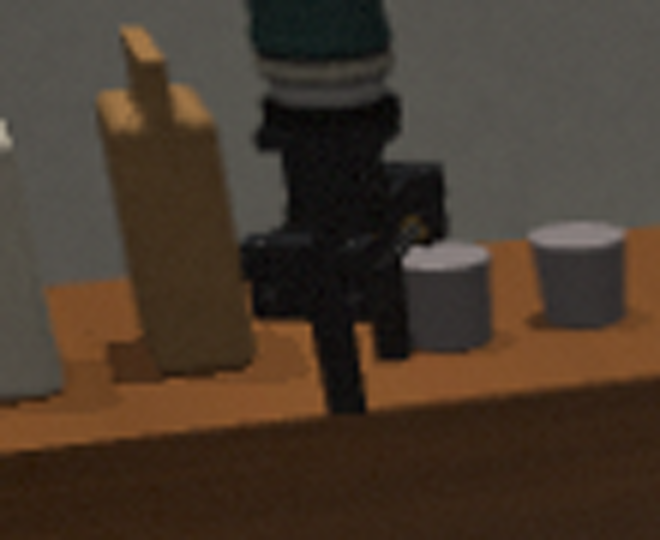

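View pics/t0g.png

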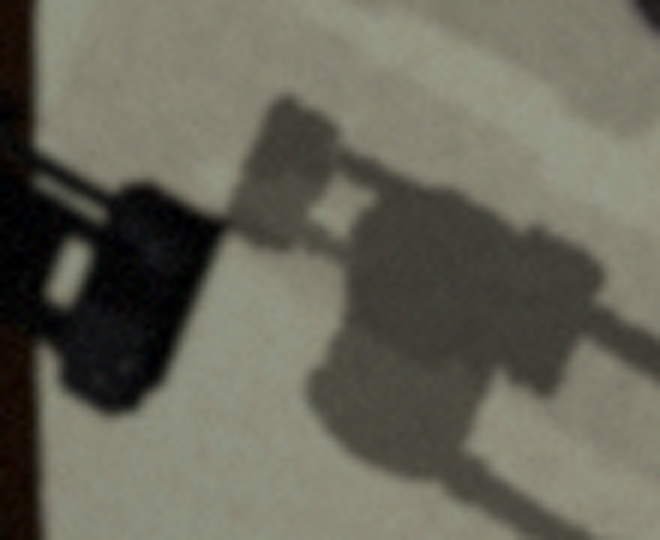

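```bash
python3 - <<'E'
from h import *
o=manip.observe(); R=Ro.from_euler("xyz",o["eef_rot"]).as_matrix(); t=o["ee_pos"]
for yy in(-93,93):
  for xx in (-37,37): print(yy,xx,((proj("side",t+R@[xx,yy,-50])-[280,140])*8.89).round(),((proj("side",t+R@[xx,yy,-85])-[280,140])*8.89).round())
print(o["q"].round(4)); im=cv2.imread("pics/side_b_full.png")[60:215,220:420];cv2.imwrite("pics/side_b2.png",cv2.resize(im,None,fx=3.87,fy=3.87,interpolation=cv2.INTER_CUBIC)[:600,:800])
E
```

```text
-93 -37 [[702. 343.]] [[715. 246.]]
-93 37 [[535. 407.]] [[546. 309.]]
93 -37 [[325. 135.]] [[331.  44.]]
93 37 [[163. 187.]] [[167.  95.]]
[-0.0072  0.3738  1.6975 -0.0025  1.0812 -1.7932]
```

View pics/side_b2.png

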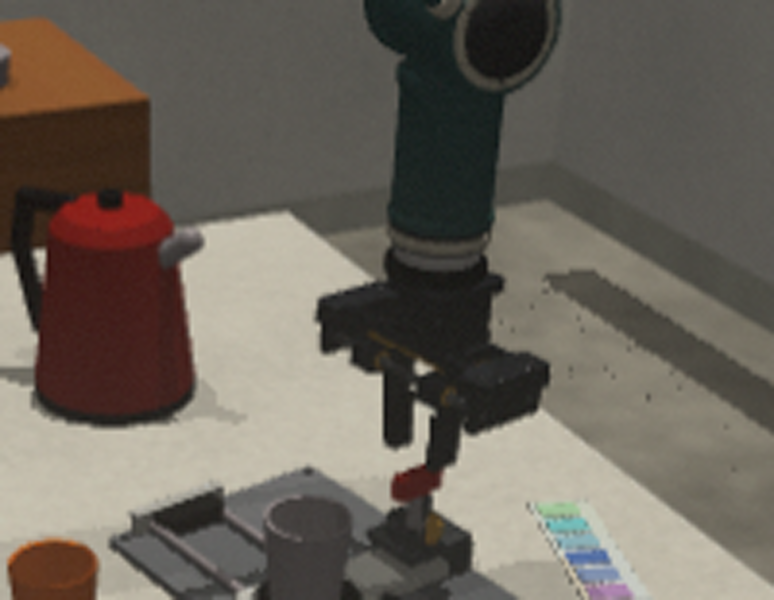

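```bash
python3 - <<'E'
from h import *
R=Ro.from_euler("xyz",[-3.1396,0,2.7048]).as_matrix(); t=np.array([285.26,611,215.8])
im=cv2.imread("pics/top0.png"); big=cv2.resize(im[250:370,0:160],None,fx=5,fy=5,interpolation=cv2.INTER_CUBIC)
for h,col in((0,(0,0,255)),(37,(0,255,0))):
    B=[t+R@[x,y,-50]+[0,0,h] for x,y in((-37,-93),(37,-93),(37,93),(-37,93))]
    cv2.polylines(big,[((proj("top",B)-[0,250]+.5)*5).round().astype(int)],True,col,1)
    for y in(-52,52): cv2.circle(big,tuple(((proj("top",t+R@[0,y,14]+[0,0,h])[0]-[0,250]+.5)*5).round().astype(int)),4,col,1)
cv2.imwrite("pics/t0o.png",big)
E
```

```text
(no output)
```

View pics/t0o.png

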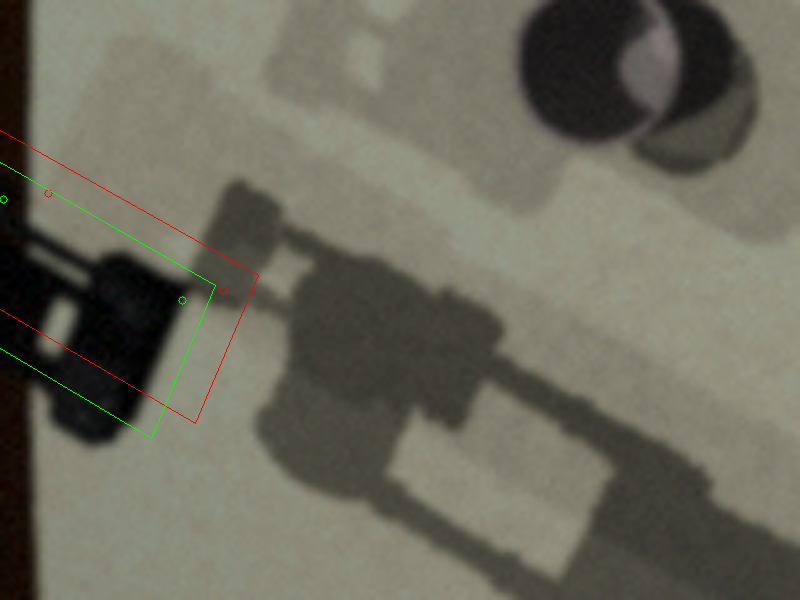

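The side view shows the fingertips at crop (380,315) and (485,360), about 35 mm higher than the reported TCP implies. The start pictures show the same offset (tip at (148,98), expected (148,109)), and the plate and knob heights agree between the cameras. So I take the reported tool height as biased by about 35 mm and will descend by eye.

carry_out(
  motion=[
    {"translation": [0,0,0.5],"yaw": 0,"jaw": 0.4},
    {"translation": [0,0,1.0],"yaw": 0,"jaw": 0.4},
    {"translation": [0,0,1.5],"yaw": 0,"jaw": 0.4},
    {"translation": [0,0,2.0],"yaw": 0,"jaw": 0.4},
    {"translation": [0,0,2.0],"yaw": 0,"jaw": 0.4},
    {"translation": [0,0,2.0],"yaw": 0,"jaw": 0.4},
    {"translation": [0,0,2.0],"yaw": 0,"jaw": 0.4},
  ],
)

```text
t: 3.72
ee_pos: [679.0, 19.2, 73.5]
eef_rot: [3.141, -0.011, -2.925]
contact_force: [0.1, 0.5, 0.5]
opening: 35.2
```

```bash
python3 - <<'E'
from h import *
s=np.load("s.npy");go([679,19.5,93],s[2]+np.pi); shots("c",(230,110,320,175),(290,150,360,202)); go([679,19.5,93],s[2]+np.pi)
E
```

```text
t 3.72 at [679.   19.2  73.5] rot [ 3.1413 -0.0113 -2.9252] shift cm [ 0.02  0.03 -1.95] tool yaw 0.0 F [0.13 0.53 0.52] M [ 0.066  0.01  -0.009] open 35.2 q6 -1.79
top k 8.88888888888889
side k 11.428571428571429
t 3.82 at [679.3  19.2  73.9] rot [ 3.1414 -0.0106 -2.9251] shift cm [ 0.04  0.04 -1.91] tool yaw 0.0 F [ 0.07 -0.92  0.89] M [ 0.049 -0.012 -0.048] open 35.3 q6 -1.79
```

View pics/side_c.png

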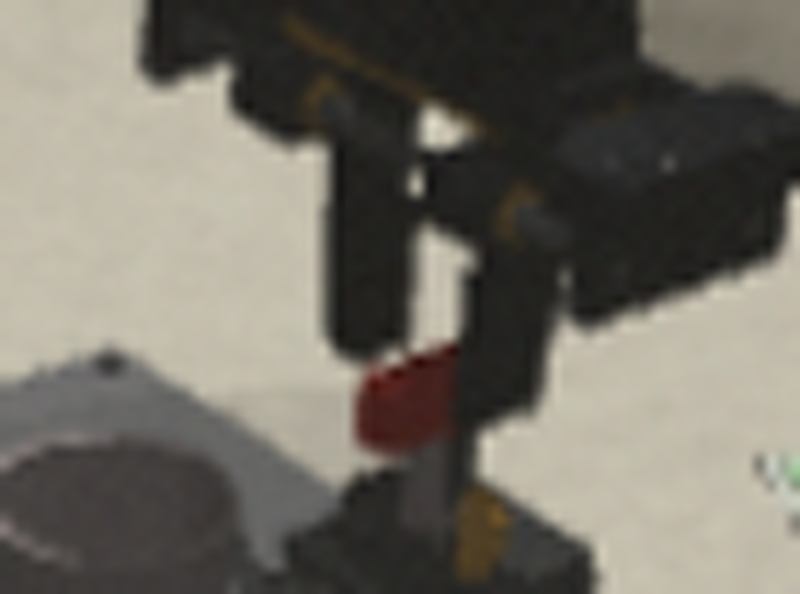

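```bash
python3 - <<'E'
from h import *
s=np.load("s.npy")
for a in(.8,1.1,1.36):
  W=st2w(s,[[75+20*np.cos(a),-30-20*np.sin(a),z] for z in(50,60,70)])
  print(a,((proj("side",W)-[290,150])*11.43).round().tolist(),((proj("top",W)-[190,110])*[5,4.8]).round().tolist())
E
```

```text
0.8 [[480.0, 541.0], [483.0, 509.0], [486.0, 477.0]] [[434.0, 140.0], [434.0, 136.0], [434.0, 131.0]]
1.1 [[475.0, 552.0], [478.0, 520.0], [481.0, 488.0]] [[442.0, 147.0], [442.0, 142.0], [442.0, 138.0]]
1.36 [[466.0, 560.0], [469.0, 529.0], [472.0, 496.0]] [[447.0, 155.0], [447.0, 150.0], [448.0, 146.0]]
```

carry_out(
  motion=[
    {"translation": [0,0,0.5],"yaw": 0,"jaw": 0.4},
    {"translation": [0,0,1.0],"yaw": 0,"jaw": 0.4},
    {"translation": [0,0,1.5],"yaw": 0,"jaw": 0.4},
    {"translation": [0,0,1.7],"yaw": 0,"jaw": 0.4},
    {"translation": [0,0,1.7],"yaw": 0,"jaw": 0.35},
    {"translation": [0,0,1.7],"yaw": 0,"jaw": 0.3},
    {"translation": [0,0,1.7],"yaw": 0,"jaw": 0.3},
    {"translation": [0,0,1.7],"yaw": 0,"jaw": 0.3},
  ],
)

```text
t: 4.48
ee_pos: [679.4, 19.2, 57.2]
eef_rot: [3.142, -0.01, -2.925]
contact_force: [0.6, 0.0, -0.6]
opening: 26.3
```

```bash
python3 - <<'E'
from h import *
s=np.load("s.npy");go([679,19.5,93],s[2]+np.pi); shots("d",(230,110,320,175),(290,150,360,202)); go([679,19.5,93],s[2]+np.pi)
E
```

```text
t 4.48 at [679.4  19.2  57.2] rot [ 3.1415 -0.0101 -2.9252] shift cm [ 0.07  0.04 -3.58] tool yaw 0.0 F [ 0.55  0.02 -0.56] M [0.047 0.017 0.019] open 26.3 q6 -1.79
top k 8.88888888888889
side k 11.428571428571429
t 4.58 at [679.4  19.2  57.2] rot [ 3.1416 -0.01   -2.9252] shift cm [ 0.07  0.04 -3.58] tool yaw 0.0 F [0.11 0.14 0.65] M [ 0.033  0.015 -0.021] open 26.9 q6 -1.79
```

View pics/side_d.png

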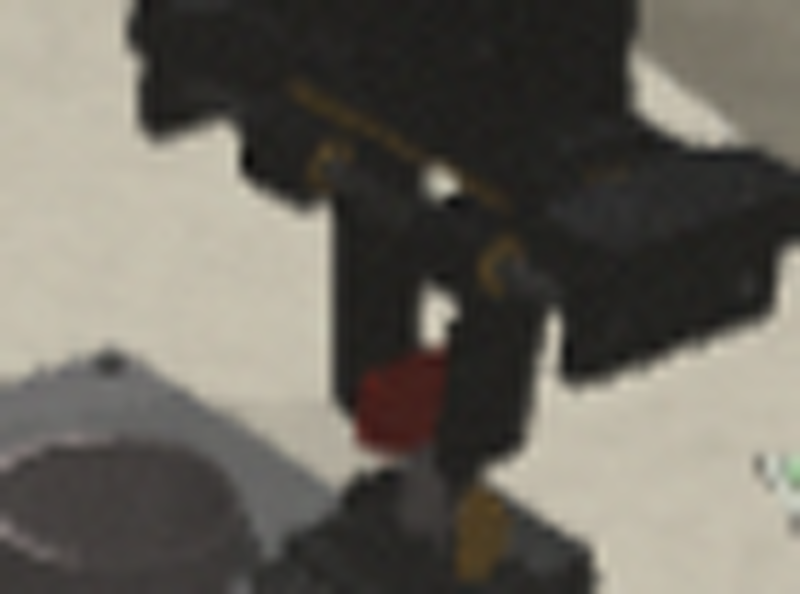

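carry_out(
  motion=[
    {"translation": [0,0,0],"yaw": 0,"jaw": 0.26},
    {"translation": [0,0,0],"yaw": 0,"jaw": 0.22},
    {"translation": [0,0,0],"yaw": 0,"jaw": 0.2},
    {"translation": [0,0,0],"yaw": 0,"jaw": 0.2},
    {"translation": [0,0,0],"yaw": 0,"jaw": 0.2},
  ],
)

```text
t: 5.0
ee_pos: [679.5, 19.1, 57.4]
eef_rot: [-3.141, -0.01, -2.925]
contact_force: [0.4, -1.3, -0.0]
opening: 17.9
```

```bash
python3 - <<'E'
from h import *
s=np.load("s.npy");go([679,19.5,93],s[2]+np.pi)
E
```

```text
t 5.0 at [679.5  19.1  57.4] rot [-3.1414 -0.0098 -2.9251] shift cm [ 0.08  0.05 -3.56] tool yaw 0.0 F [ 0.36 -1.29 -0.  ] M [ 0.02  -0.07  -0.024] open 17.9 q6 -1.79
```

carry_out(
  motion=[
    {"translation": [0,0,0],"yaw": 0,"jaw": 0.18},
    {"translation": [0,0,0],"yaw": 0,"jaw": 0.18},
    {"translation": [0,0,0],"yaw": 0,"jaw": 0.18},
  ],
)

```text
t: 5.25
ee_pos: [679.6, 18.7, 57.4]
eef_rot: [-3.141, -0.01, -2.925]
contact_force: [0.6, -2.2, -0.2]
opening: 15.9
```

```bash
python3 - <<'E'
from h import *
s=np.load("s.npy");go([679,19.5,93],s[2]+np.pi)
E
```

```text
t 5.25 at [679.6  18.7  57.4] rot [-3.1409 -0.0097 -2.9252] shift cm [ 0.08  0.09 -3.56] tool yaw 0.0 F [ 0.55 -2.22 -0.15] M [-0.288 -0.025 -0.021] open 15.9 q6 -1.79
```

carry_out(
  motion=[
    {"translation": [0,-0.05,0],"yaw": 0,"jaw": 0.18},
    {"translation": [0,-0.1,0],"yaw": 0,"jaw": 0.18},
    {"translation": [0,-0.1,0],"yaw": 0,"jaw": 0.18},
    {"translation": [0,-0.1,0],"yaw": 0,"jaw": 0.18},
  ],
)

```text
t: 5.58
ee_pos: [679.7, 17.9, 57.3]
eef_rot: [-3.141, -0.01, -2.925]
contact_force: [-1.0, 0.5, 0.0]
opening: 15.8
```

```bash
python3 - <<'E'
from h import *
s=np.load("s.npy");go([679,19.5,93],s[2]+np.pi)
E
```

```text
t 5.58 at [679.7  17.9  57.3] rot [-3.1413 -0.0098 -2.9252] shift cm [ 0.07  0.17 -3.56] tool yaw 0.0 F [-1.02  0.53  0.  ] M [0.045 0.023 0.018] open 15.8 q6 -1.79
```

carry_out(
  motion=[
    {"translation": [0,0,0],"yaw": 0,"jaw": 0.16},
    {"translation": [0,0,0],"yaw": 0,"jaw": 0.14},
    {"translation": [0,0,0],"yaw": 0,"jaw": 0.1},
    {"translation": [0,0,0],"yaw": 0,"jaw": 0.1},
    {"translation": [0,0,0],"yaw": 0,"jaw": 0.1},
  ],
)

```text
t: 6.0
ee_pos: [679.8, 17.7, 57.4]
eef_rot: [-3.141, -0.01, -2.925]
contact_force: [0.2, -2.4, 0.4]
opening: 13.4
```

```bash
python3 - <<'E'
from h import *
s=np.load("s.npy");go([679,19.5,93],s[2]+np.pi)
E
```

```text
t 6.0 at [679.8  17.7  57.4] rot [-3.141  -0.0098 -2.9253] shift cm [ 0.07  0.19 -3.56] tool yaw 0.0 F [ 0.22 -2.39  0.36] M [-0.275 -0.114 -0.01 ] open 13.4 q6 -1.79
```

carry_out(
  motion=[
    {"translation": [0,0,-0.3],"yaw": 0,"jaw": 0.1},
    {"translation": [0,0,-0.6],"yaw": 0,"jaw": 0.1},
    {"translation": [0,0,-0.9],"yaw": 0,"jaw": 0.1},
    {"translation": [0,0,-1.1],"yaw": 0,"jaw": 0.1},
    {"translation": [0,0,-1.2],"yaw": 0,"jaw": 0.1},
    {"translation": [0,0,-1.3],"yaw": 0,"jaw": 0.1},
    {"translation": [0,0,-1.3],"yaw": 0,"jaw": 0.1},
    {"translation": [0,0,-1.3],"yaw": 0,"jaw": 0.1},
    {"translation": [0,0,-1.3],"yaw": 0,"jaw": 0.1},
  ],
)

```text
t: 6.75
ee_pos: [679.5, 17.7, 70.0]
eef_rot: [-3.141, -0.011, -2.925]
contact_force: [2.2, -0.7, -11.4]
opening: 13.7
```

```bash
python3 - <<'E'
from h import *
s=np.load("s.npy");go([679,19.5,93],s[2]+np.pi); shots("e",(230,110,320,175),(290,150,360,202)); go([679,19.5,93],s[2]+np.pi)
E
```

```text
t 6.75 at [679.5  17.7  70. ] rot [-3.1411 -0.0107 -2.9252] shift cm [ 0.03  0.19 -2.3 ] tool yaw 0.0 F [  2.18  -0.73 -11.4 ] M [-0.357 -0.453  0.047] open 13.7 q6 -1.79
top k 8.88888888888889
side k 11.428571428571429
t 6.85 at [679.5  17.7  70. ] rot [-3.1411 -0.0107 -2.9252] shift cm [ 0.03  0.19 -2.3 ] tool yaw 0.0 F [  2.46  -0.99 -10.21] M [-0.343 -0.413  0.031] open 13.6 q6 -1.79
```

View pics/side_e.png

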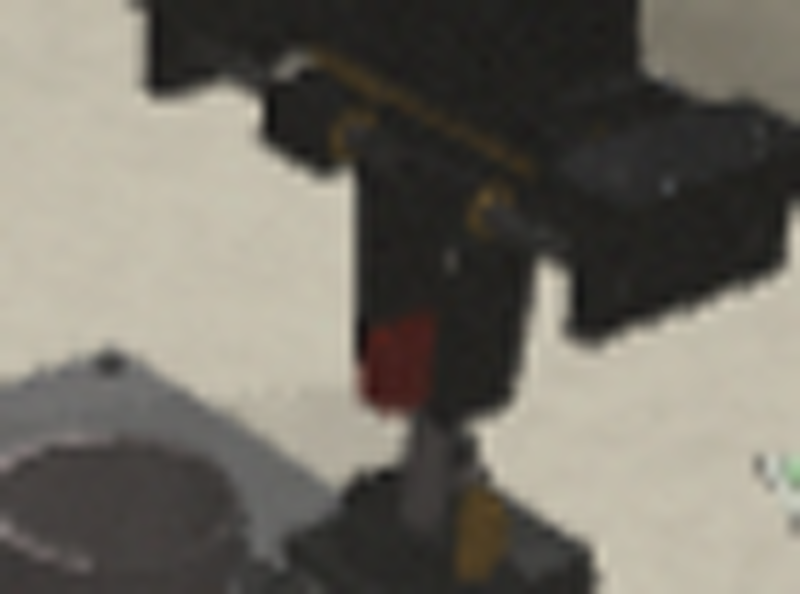

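carry_out(
  motion=[
    {"translation": [0,0,-0.03],"yaw": 0.08,"jaw": 0.1},
    {"translation": [0,0,-0.03],"yaw": 0.16,"jaw": 0.1},
    {"translation": [0,0,-0.03],"yaw": 0.24,"jaw": 0.1},
    {"translation": [0,0,-0.03],"yaw": 0.32,"jaw": 0.1},
    {"translation": [0,0,-0.03],"yaw": 0.4,"jaw": 0.1},
    {"translation": [0,0,-0.03],"yaw": 0.4,"jaw": 0.1},
    {"translation": [0,0,-0.03],"yaw": 0.4,"jaw": 0.1},
  ],
)

```text
t: 7.43
ee_pos: [679.5, 17.6, 70.3]
eef_rot: [-3.137, -0.01, 2.96]
contact_force: [3.1, -2.7, -11.7]
opening: 13.5
```

```bash
python3 - <<'E'
from h import *
s=np.load("s.npy");go([679.5,17.7,70],s[2]+np.pi)
E
```

```text
t 7.43 at [679.5  17.6  70.3] rot [-3.1369 -0.0096  2.9601] shift cm [-0.    0.01  0.03] tool yaw -0.398 F [  3.07  -2.71 -11.68] M [-0.395 -0.508  0.041] open 13.5 q6 -1.4
```

carry_out(
  motion=[
    {"translation": [-0.06,-0.05,0],"yaw": 0.08,"jaw": 0.1},
    {"translation": [-0.06,-0.05,0],"yaw": 0.16,"jaw": 0.1},
    {"translation": [-0.06,-0.05,0],"yaw": 0.24,"jaw": 0.1},
    {"translation": [-0.06,-0.05,0],"yaw": 0.3,"jaw": 0.1},
    {"translation": [-0.06,-0.05,0],"yaw": 0.3,"jaw": 0.1},
    {"translation": [-0.06,-0.05,0],"yaw": 0.3,"jaw": 0.1},
  ],
)

```text
t: 7.93
ee_pos: [679.7, 17.2, 70.1]
eef_rot: [-3.134, -0.009, 2.663]
contact_force: [1.9, -1.5, -10.6]
opening: 13.8
```

```bash
python3 - <<'E'
from h import *
s=np.load("s.npy");go([679.5,17.7,70],s[2]+np.pi)
E
```

```text
t 7.93 at [679.7  17.2  70.1] rot [-3.1343 -0.0086  2.6631] shift cm [0.04 0.04 0.01] tool yaw -0.695 F [  1.89  -1.53 -10.61] M [-0.179 -0.379  0.005] open 13.8 q6 -1.1
```

carry_out(
  motion=[
    {"translation": [0,0,0],"yaw": 0.05,"jaw": 0.1},
    {"translation": [0,0,0],"yaw": 0.1,"jaw": 0.1},
    {"translation": [0,0,0],"yaw": 0.14,"jaw": 0.1},
    {"translation": [0,0,0],"yaw": 0.14,"jaw": 0.1},
    {"translation": [0,0,0],"yaw": 0.14,"jaw": 0.1},
  ],
)

```text
t: 8.35
ee_pos: [679.6, 17.2, 70.1]
eef_rot: [-3.133, -0.008, 2.526]
contact_force: [2.1, -1.6, -10.6]
opening: 13.7
```

```bash
python3 - <<'E'
from h import *
s=np.load("s.npy");go([679.5,17.7,70],s[2]+np.pi); shots("f",(230,110,320,175),(290,150,360,202));go([679.5,17.7,70],s[2]+np.pi)
E
```

```text
t 8.35 at [679.6  17.2  70.1] rot [-3.1331 -0.0076  2.5259] shift cm [0.04 0.04 0.01] tool yaw -0.832 F [  2.14  -1.63 -10.57] M [-0.239 -0.525  0.022] open 13.7 q6 -0.96
top k 8.88888888888889
side k 11.428571428571429
t 8.45 at [679.6  17.2  70.1] rot [-3.1331 -0.0076  2.525 ] shift cm [0.04 0.04 0.01] tool yaw -0.833 F [  1.64  -2.3  -10.72] M [-0.214 -0.413 -0.003] open 13.7 q6 -0.96
```

View pics/side_f.png

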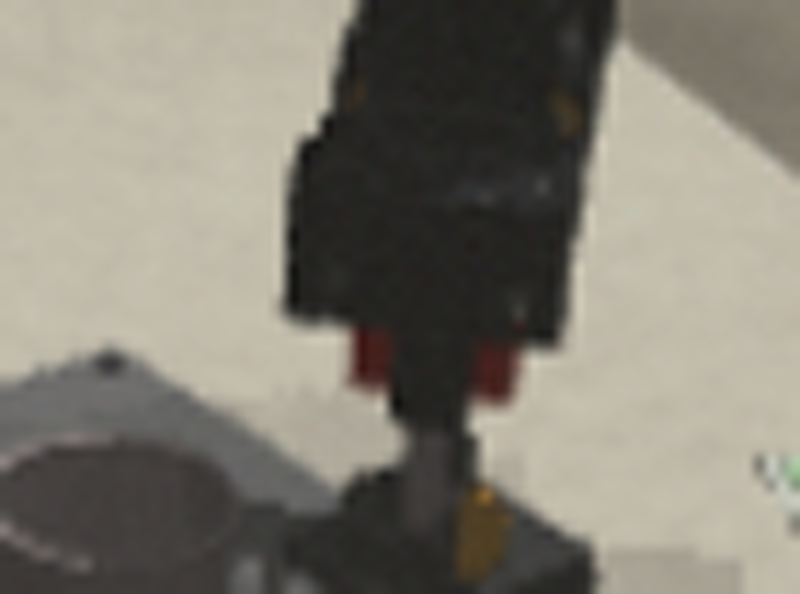

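The knob turns with the gripper (its red ends show evenly at columns 350 and 520) with the shaft below. I'll feel for the stop in small steps.

carry_out(
  motion=[
    {"translation": [0,0,0],"yaw": 0.02,"jaw": 0.1},
    {"translation": [0,0,0],"yaw": 0.04,"jaw": 0.1},
    {"translation": [0,0,0],"yaw": 0.06,"jaw": 0.1},
    {"translation": [0,0,0],"yaw": 0.06,"jaw": 0.1},
  ],
)

```text
t: 8.78
ee_pos: [679.6, 17.2, 70.1]
eef_rot: [-3.133, -0.007, 2.464]
contact_force: [2.0, -2.0, -10.5]
opening: 13.6
```

```bash
python3 - <<'E'
from h import *
s=np.load("s.npy");go([679.5,17.7,70],s[2]+np.pi)
E
```

```text
t 8.78 at [679.6  17.2  70.1] rot [-3.1326 -0.0071  2.4639] shift cm [0.04 0.04 0.01] tool yaw -0.894 F [  2.05  -2.04 -10.49] M [-0.314 -0.475  0.02 ] open 13.6 q6 -0.9
```

carry_out(
  motion=[
    {"translation": [0,0,0],"yaw": 0.02,"jaw": 0.1},
    {"translation": [0,0,0],"yaw": 0.04,"jaw": 0.1},
    {"translation": [0,0,0],"yaw": 0.05,"jaw": 0.1},
    {"translation": [0,0,0],"yaw": 0.05,"jaw": 0.1},
  ],
)

```text
t: 9.12
ee_pos: [679.6, 17.1, 70.1]
eef_rot: [-3.132, -0.007, 2.413]
contact_force: [2.6, -2.1, -11.3]
opening: 13.7
```

```bash
python3 - <<'E'
from h import *
s=np.load("s.npy");go([679.5,17.7,70],s[2]+np.pi)
E
```

```text
t 9.12 at [679.6  17.1  70.1] rot [-3.1322 -0.0066  2.4133] shift cm [0.04 0.04 0.01] tool yaw -0.944 F [  2.57  -2.14 -11.25] M [-0.347 -0.499 -0.044] open 13.7 q6 -0.85
```

carry_out(
  motion=[
    {"translation": [0,0,0],"yaw": 0.02,"jaw": 0.1},
    {"translation": [0,0,0],"yaw": 0.04,"jaw": 0.1},
    {"translation": [0,0,0],"yaw": 0.04,"jaw": 0.1},
    {"translation": [0,0,0],"yaw": 0.04,"jaw": 0.1},
  ],
)

```text
t: 9.45
ee_pos: [679.5, 17.1, 70.1]
eef_rot: [-3.132, -0.006, 2.373]
contact_force: [1.6, -2.9, -10.6]
opening: 14.2
```

```bash
python3 - <<'E'
from h import *
s=np.load("s.npy");go([679.5,17.7,70],s[2]+np.pi)
E
```

```text
t 9.45 at [679.5  17.1  70.1] rot [-3.1319 -0.0062  2.3731] shift cm [0.04 0.04 0.01] tool yaw -0.985 F [  1.57  -2.93 -10.64] M [-0.339 -0.391  0.031] open 14.2 q6 -0.81
```

carry_out(
  motion=[
    {"translation": [0,0,0],"yaw": 0.02,"jaw": 0.1},
    {"translation": [0,0,0],"yaw": 0.04,"jaw": 0.1},
    {"translation": [0,0,0],"yaw": 0.04,"jaw": 0.1},
    {"translation": [0,0,0],"yaw": 0.04,"jaw": 0.1},
  ],
)

```text
t: 9.78
ee_pos: [679.6, 17.1, 70.1]
eef_rot: [-3.132, -0.006, 2.333]
contact_force: [2.1, -1.2, -9.7]
opening: 13.6
```

```bash
python3 - <<'E'
from h import *
s=np.load("s.npy");go([679.5,17.7,70],s[2]+np.pi)
E
```

```text
t 9.78 at [679.6  17.1  70.1] rot [-3.1317 -0.0058  2.3331] shift cm [0.05 0.04 0.01] tool yaw -1.025 F [ 2.11 -1.18 -9.68] M [-0.333 -0.508 -0.033] open 13.6 q6 -0.77
```

carry_out(
  motion=[
    {"translation": [0,0,0],"yaw": 0.02,"jaw": 0.1},
    {"translation": [0,0,0],"yaw": 0.04,"jaw": 0.1},
    {"translation": [0,0,0],"yaw": 0.04,"jaw": 0.1},
    {"translation": [0,0,0],"yaw": 0.04,"jaw": 0.1},
  ],
)

```text
t: 10.12
ee_pos: [679.6, 17.1, 70.1]
eef_rot: [-3.131, -0.005, 2.293]
contact_force: [1.6, -3.2, -11.3]
opening: 13.6
```

```bash
python3 - <<'E'
from h import *
s=np.load("s.npy");go([679.5,17.7,70],s[2]+np.pi)
E
```

```text
t 10.12 at [679.6  17.1  70.1] rot [-3.1314 -0.0054  2.2929] shift cm [0.05 0.04 0.01] tool yaw -1.065 F [  1.62  -3.16 -11.27] M [-0.339 -0.456 -0.025] open 13.6 q6 -0.73
```

carry_out(
  motion=[
    {"translation": [0,0,0],"yaw": 0.02,"jaw": 0.1},
    {"translation": [0,0,0],"yaw": 0.04,"jaw": 0.1},
    {"translation": [0,0,0],"yaw": 0.04,"jaw": 0.1},
    {"translation": [0,0,0],"yaw": 0.04,"jaw": 0.1},
  ],
)

```text
t: 10.45
ee_pos: [679.5, 17.0, 70.1]
eef_rot: [-3.131, -0.005, 2.253]
contact_force: [0.4, -2.4, -11.4]
opening: 13.7
```

```bash
python3 - <<'E'
from h import *
s=np.load("s.npy");go([679.5,17.7,70],s[2]+np.pi)
E
```

```text
t 10.45 at [679.5  17.   70.1] rot [-3.1311 -0.005   2.2528] shift cm [0.05 0.04 0.01] tool yaw -1.105 F [  0.44  -2.39 -11.43] M [-0.336 -0.497  0.025] open 13.7 q6 -0.69
```

carry_out(
  motion=[
    {"translation": [0,0,0],"yaw": 0.02,"jaw": 0.1},
    {"translation": [0,0,0],"yaw": 0.04,"jaw": 0.1},
    {"translation": [0,0,0],"yaw": 0.04,"jaw": 0.1},
    {"translation": [0,0,0],"yaw": 0.04,"jaw": 0.1},
  ],
)

```text
t: 10.78
ee_pos: [679.5, 17.0, 70.1]
eef_rot: [-3.131, -0.005, 2.213]
contact_force: [1.2, -3.3, -11.0]
opening: 13.7
```

```bash
python3 - <<'E'
from h import *
s=np.load("s.npy");go([679.5,17.7,70],s[2]+np.pi)
E
```

```text
t 10.78 at [679.5  17.   70.1] rot [-3.1309 -0.0046  2.2127] shift cm [0.05 0.04 0.01] tool yaw -1.145 F [  1.22  -3.26 -10.98] M [-0.354 -0.414 -0.007] open 13.7 q6 -0.65
```

carry_out(
  motion=[
    {"translation": [0,0,0],"yaw": 0.02,"jaw": 0.1},
    {"translation": [0,0,0],"yaw": 0.03,"jaw": 0.1},
    {"translation": [0,0,0],"yaw": 0.03,"jaw": 0.1},
    {"translation": [0,0,0],"yaw": 0.03,"jaw": 0.1},
  ],
)

```text
t: 11.12
ee_pos: [679.5, 17.0, 70.1]
eef_rot: [-3.131, -0.004, 2.183]
contact_force: [1.1, -3.1, -10.9]
opening: 13.5
```

```bash
python3 - <<'E'
from h import *
s=np.load("s.npy");go([679.5,17.7,70],s[2]+np.pi)
shots("g",(230,110,320,175),(290,150,360,202));go([679.5,17.7,70],s[2]+np.pi)
E
```

```text
t 11.12 at [679.5  17.   70.1] rot [-3.1308 -0.0043  2.1827] shift cm [0.06 0.04 0.01] tool yaw -1.175 F [  1.1   -3.1  -10.92] M [-0.426 -0.428 -0.041] open 13.5 q6 -0.62
top k 8.88888888888889
side k 11.428571428571429
t 11.22 at [679.5  17.   70.1] rot [-3.1308 -0.0043  2.1827] shift cm [0.06 0.04 0.01] tool yaw -1.175 F [  1.34  -3.04 -10.55] M [-0.304 -0.468 -0.034] open 13.7 q6 -0.62
```

View pics/side_g.png

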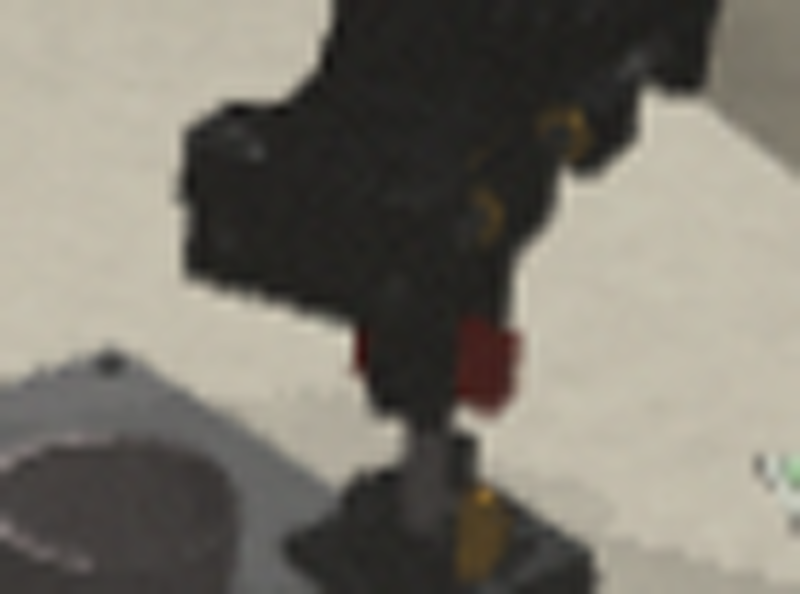

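View pics/top_g.png

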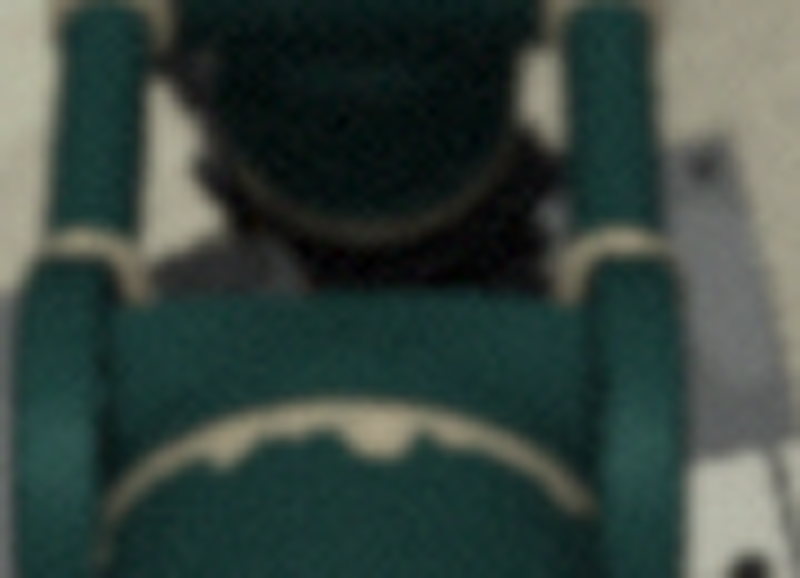

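carry_out(
  motion=[
    {"translation": [0,0,0],"yaw": 0.02,"jaw": 0.1},
    {"translation": [0,0,0],"yaw": 0.03,"jaw": 0.1},
    {"translation": [0,0,0],"yaw": 0.03,"jaw": 0.1},
    {"translation": [0,0,0],"yaw": 0.03,"jaw": 0.1},
  ],
)

```text
t: 11.55
ee_pos: [679.7, 17.1, 70.1]
eef_rot: [-3.131, -0.004, 2.153]
contact_force: [2.6, -2.4, -11.6]
opening: 13.8
```

```bash
python3 - <<'E'
from h import *
s=np.load("s.npy");go([679.5,17.7,70],s[2]+np.pi)
E
```

```text
t 11.55 at [679.7  17.1  70.1] rot [-3.131  -0.0038  2.1528] shift cm [0.06 0.01 0.01] tool yaw -1.205 F [  2.57  -2.36 -11.58] M [-0.347 -0.546  0.103] open 13.8 q6 -0.59
```

carry_out(
  motion=[
    {"translation": [0,0,0],"yaw": 0.02,"jaw": 0.1},
    {"translation": [0,0,0],"yaw": 0.03,"jaw": 0.1},
    {"translation": [0,0,0],"yaw": 0.03,"jaw": 0.1},
    {"translation": [0,0,0],"yaw": 0.03,"jaw": 0.1},
  ],
)

```text
t: 11.88
ee_pos: [680.0, 17.2, 70.1]
eef_rot: [-3.131, -0.003, 2.123]
contact_force: [4.0, -1.6, -11.7]
opening: 13.8
```

```bash
python3 - <<'E'
from h import *
s=np.load("s.npy");go([679.5,17.7,70],s[2]+np.pi)
E
```

```text
t 11.88 at [680.   17.2  70.1] rot [-3.1314 -0.0032  2.123 ] shift cm [ 0.06 -0.02  0.01] tool yaw -1.235 F [  3.97  -1.59 -11.72] M [-0.257 -0.684  0.179] open 13.8 q6 -0.56
```

Mz rose to +0.10 and then +0.18 N m, so the stop was met near 1.175 rad of turn and the notch centre is near 1.125. I'll back off by 0.10 and then lower gently.

carry_out(
  motion=[
    {"translation": [0,0,0],"yaw": -0.05,"jaw": 0.1},
    {"translation": [0,0,0],"yaw": -0.1,"jaw": 0.1},
    {"translation": [0,0,0],"yaw": -0.1,"jaw": 0.1},
    {"translation": [0,0,0.15],"yaw": -0.1,"jaw": 0.1},
    {"translation": [0,0,0.25],"yaw": -0.1,"jaw": 0.1},
    {"translation": [0,0,0.25],"yaw": -0.1,"jaw": 0.1},
    {"translation": [0,0,0.25],"yaw": -0.1,"jaw": 0.1},
  ],
)

```text
t: 12.47
ee_pos: [679.7, 17.1, 67.5]
eef_rot: [-3.131, -0.005, 2.222]
contact_force: [0.2, -2.8, -9.2]
opening: 13.8
```

```bash
python3 - <<'E'
from h import *
s=np.load("s.npy");go([679.5,17.7,70],s[2]+np.pi)
E
```

```text
t 12.47 at [679.7  17.1  67.5] rot [-3.1312 -0.0045  2.2224] shift cm [ 0.06  0.02 -0.25] tool yaw -1.135 F [ 0.22 -2.76 -9.17] M [-0.447 -0.285 -0.041] open 13.8 q6 -0.66
```

carry_out(
  motion=[
    {"translation": [0,0,0.1],"yaw": 0,"jaw": 0.1},
    {"translation": [0,0,0.2],"yaw": 0,"jaw": 0.1},
    {"translation": [0,0,0.2],"yaw": 0,"jaw": 0.1},
    {"translation": [0,0,0.2],"yaw": 0,"jaw": 0.1},
  ],
)

```text
t: 12.8
ee_pos: [679.6, 17.1, 65.5]
eef_rot: [-3.131, -0.005, 2.222]
contact_force: [0.1, -2.3, -10.1]
opening: 13.4
```

```bash
python3 - <<'E'
from h import *
s=np.load("s.npy");go([679.5,17.7,70],s[2]+np.pi)
E
```

```text
t 12.8 at [679.6  17.1  65.5] rot [-3.1312 -0.0045  2.2223] shift cm [ 0.06  0.02 -0.45] tool yaw -1.135 F [  0.06  -2.34 -10.08] M [-0.449 -0.244  0.057] open 13.4 q6 -0.66
```

carry_out(
  motion=[
    {"translation": [0,0,0.05],"yaw": 0,"jaw": 0.1},
    {"translation": [0,0,0.07],"yaw": 0,"jaw": 0.1},
    {"translation": [0,0,0.07],"yaw": 0,"jaw": 0.1},
    {"translation": [0,0,0.07],"yaw": 0,"jaw": 0.1},
  ],
)

```text
t: 13.13
ee_pos: [679.7, 17.1, 65.2]
eef_rot: [-3.131, -0.004, 2.222]
contact_force: [-0.3, -2.7, -5.9]
opening: 13.6
```

```bash
python3 - <<'E'
from h import *
s=np.load("s.npy");go([679.5,17.7,70],s[2]+np.pi)
E
```

```text
t 13.13 at [679.7  17.1  65.2] rot [-3.1313 -0.0044  2.2222] shift cm [ 0.07  0.01 -0.48] tool yaw -1.136 F [-0.32 -2.69 -5.94] M [-0.393 -0.061 -0.023] open 13.6 q6 -0.66
```

carry_out(
  motion=[
    {"translation": [0,0,0.06],"yaw": 0,"jaw": 0.1},
    {"translation": [0,0,0.06],"yaw": 0,"jaw": 0.1},
    {"translation": [0,0,0.06],"yaw": 0,"jaw": 0.1},
  ],
)

```text
t: 13.38
ee_pos: [679.8, 17.1, 65.1]
eef_rot: [-3.132, -0.004, 2.222]
contact_force: [0.1, -2.7, -3.2]
opening: 13.8
```

```bash
python3 - <<'E'
from h import *
s=np.load("s.npy");go([679.5,17.7,70],s[2]+np.pi)
E
```

```text
t 13.38 at [679.8  17.1  65.1] rot [-3.1315 -0.0042  2.2223] shift cm [ 0.07  0.01 -0.49] tool yaw -1.135 F [ 0.12 -2.68 -3.23] M [-0.463  0.155  0.005] open 13.8 q6 -0.66
```

carry_out(
  motion=[
    {"translation": [0,0,0],"yaw": 0,"jaw": 0.2},
    {"translation": [0,0,0],"yaw": 0,"jaw": 0.3},
    {"translation": [0,0,0],"yaw": 0,"jaw": 0.4},
    {"translation": [0,0,0],"yaw": 0,"jaw": 0.4},
    {"translation": [0,0,0],"yaw": 0,"jaw": 0.4},
    {"translation": [0,0,0],"yaw": 0,"jaw": 0.4},
  ],
)

```text
t: 13.88
ee_pos: [680.2, 17.3, 65.6]
eef_rot: [-3.132, -0.004, 2.222]
contact_force: [-0.6, -0.1, -0.1]
opening: 34.7
```

```bash
python3 - <<'E'
from h import *
s=np.load("s.npy");go([679.5,17.7,70],s[2]+np.pi);shots("h",(230,110,320,175),(290,150,360,202));go([679.5,17.7,70],s[2]+np.pi)
E
```

```text
t 13.88 at [680.2  17.3  65.6] rot [-3.1324 -0.0038  2.2224] shift cm [ 0.08 -0.04 -0.44] tool yaw -1.135 F [-0.63 -0.05 -0.05] M [-0.042  0.034 -0.007] open 34.7 q6 -0.66
top k 8.88888888888889
side k 11.428571428571429
t 13.98 at [680.   17.2  65.3] rot [-3.1319 -0.0041  2.2223] shift cm [ 0.07 -0.01 -0.47] tool yaw -1.135 F [ 0.55  0.41 -0.34] M [-0.06   0.045  0.006] open 35.3 q6 -0.66
```

View pics/side_h.png

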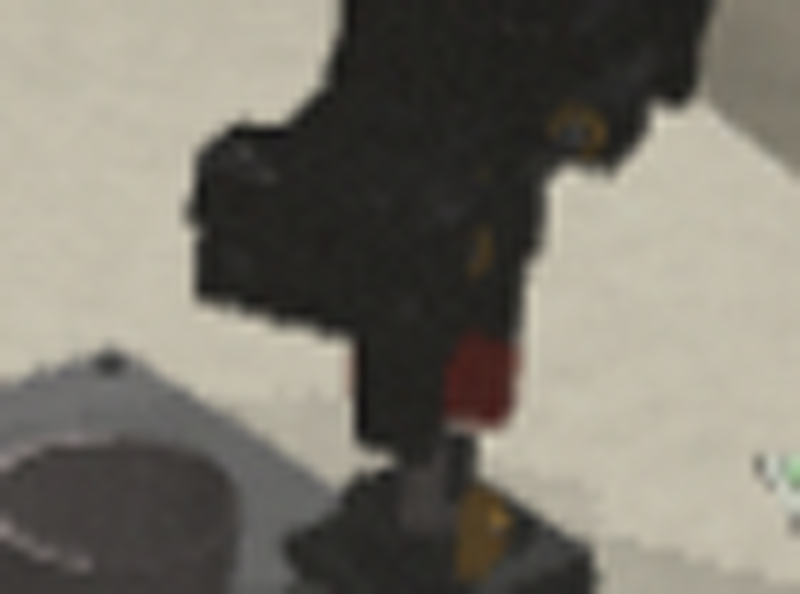

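carry_out(
  motion=[
    {"translation": [0,0,-1],"yaw": 0,"jaw": 0.4},
    {"translation": [0,0,-3],"yaw": 0,"jaw": 0.4},
    {"translation": [0,0,-6],"yaw": 0,"jaw": 0.4},
    {"translation": [0,0,-8],"yaw": 0,"jaw": 0.4},
    {"translation": [0,0,-8],"yaw": 0,"jaw": 0.4},
    {"translation": [0,0,-8],"yaw": 0,"jaw": 0.4},
    {"translation": [0,0,-8],"yaw": 0,"jaw": 0.4},
    {"translation": [0,0,-8],"yaw": 0,"jaw": 0.4},
  ],
)

```text
t: 14.65
ee_pos: [679.5, 17.4, 143.5]
eef_rot: [-3.13, -0.006, 2.222]
contact_force: [0.1, 0.1, 0.3]
opening: 35.2
```

```bash
python3 - <<'E'
from h import *
s=np.load("s.npy"); p=st2w(s,[-30,-120,58])[0]+[.9,0,0]; print(p); go([p[0],p[1],110],s[2]+np.pi);shots("i",(230,110,320,175),(240,130,370,227))
E
```

```text
[596.55546984 -93.13532418  58.        ]
t 14.65 at [679.5  17.4 143.5] rot [-3.1295 -0.006   2.2223] shift cm [ -3.78 -13.26   3.49] tool yaw -1.135 F [0.12 0.05 0.31] M [-0.051  0.023  0.014] open 35.2 q6 -0.66
top k 8.88888888888889
side k 6.153846153846154
```

View pics/side_i.png

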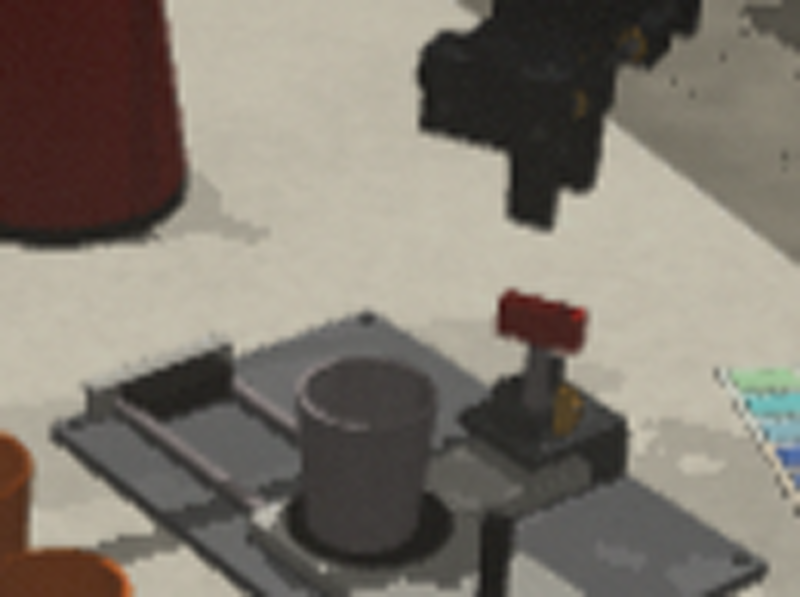

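The knob stays raised and twisted at (543,320), and the cup stands at (367,450). Next, above the post.

carry_out(
  motion=[
    {"translation": [-1,-3,0],"yaw": -0.1,"jaw": 0.4},
    {"translation": [-2,-7,0],"yaw": -0.22,"jaw": 0.4},
    {"translation": [-3,-10,0],"yaw": -0.34,"jaw": 0.4},
    {"translation": [-3.8,-13.3,0],"yaw": -0.46,"jaw": 0.4},
    {"translation": [-3.8,-13.3,0],"yaw": -0.58,"jaw": 0.4},
    {"translation": [-3.8,-13.3,0],"yaw": -0.7,"jaw": 0.4},
    {"translation": [-3.8,-13.3,0],"yaw": -0.82,"jaw": 0.4},
    {"translation": [-3.8,-13.3,0],"yaw": -0.94,"jaw": 0.4},
    {"translation": [-3.8,-13.3,0],"yaw": -1.06,"jaw": 0.4},
    {"translation": [-3.8,-13.3,0],"yaw": -1.14,"jaw": 0.4},
  ],
)

```text
t: 15.58
ee_pos: [596.0, -93.4, 143.4]
eef_rot: [3.14, -0.016, -2.915]
contact_force: [0.0, -0.5, -0.4]
opening: 35.5
```

carry_out(
  motion=[
    {"translation": [0,0,0],"yaw": 0,"jaw": 0.4},
    {"translation": [0,0,0],"yaw": 0,"jaw": 0.4},
    {"translation": [0,0,0],"yaw": 0,"jaw": 0.4},
  ],
)

```text
t: 15.83
ee_pos: [595.4, -93.3, 142.6]
eef_rot: [3.14, -0.017, -2.917]
contact_force: [1.0, 0.0, 0.2]
opening: 34.9
```

```bash
python3 - <<'E'
from h import *
s=np.load("s.npy"); go([596.5,-93.1,60],s[2]+np.pi); shots("j",(190,110,345,235),(290,150,400,232))
obs,pred=knobfit({"side":cv2.imread("pics/side_j_full.png")})
print(obs)
for z in(95,100,103,106): print(z,{n:np.round(v,2) for n,v in knobfit({"side":cv2.imread("pics/side_j_full.png")},z0=z)[1]([679.8,17.3,s[2]-1.13]).items()})
E
```

```text
t 15.83 at [595.4 -93.3 142.6] rot [ 3.1396 -0.0171 -2.9175] shift cm [-0.25 -0.02  8.25] tool yaw 0.008 F [1.   0.02 0.2 ] M [ 0.084  0.007 -0.001] open 34.9 q6 -1.99
top k 4.8
side k 7.2727272727272725
{'side': (np.float64(323.2972972972973), np.float64(180.3783783783784), np.float64(1.5374143528505444), 37)}
95 {'side': array([3.2675e+02, 1.8458e+02, 2.8000e-01, 1.2986e+02])}
100 {'side': array([3.2687e+02, 1.8315e+02, 2.8000e-01, 1.3039e+02])}
103 {'side': array([3.2694e+02, 1.8229e+02, 2.8000e-01, 1.3071e+02])}
106 {'side': array([3.2701e+02, 1.8142e+02, 2.8000e-01, 1.3103e+02])}
```

View pics/side_j.png

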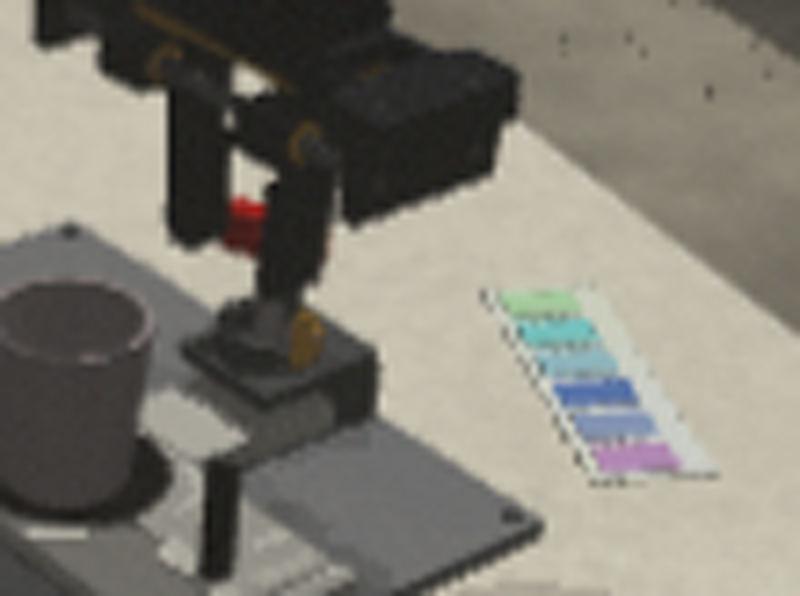

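View pics/top_j.png

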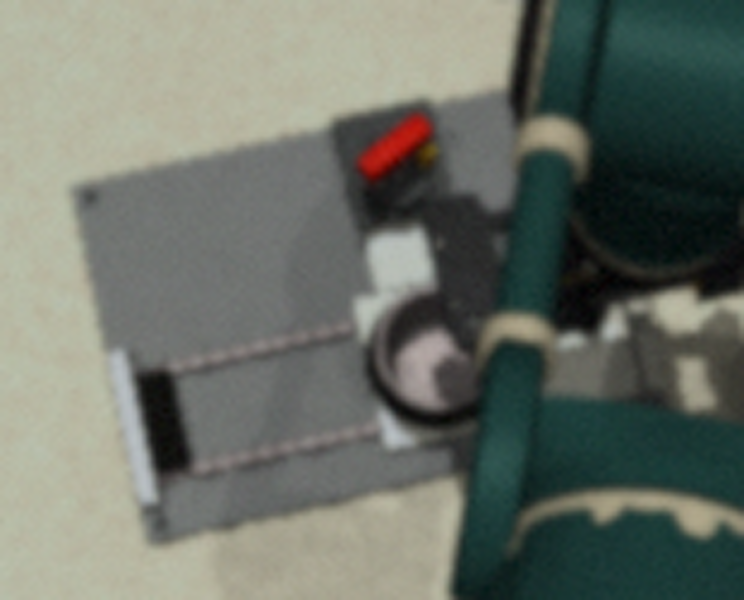

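```bash
python3 - <<'E'
from h import *
k=7.2727
for P_ in([596.5,-93.1,74],[595.4,-93.3,165],[596.5,-93.1,24]): print(((proj("side",P_)-[290,150])*k).round(),((proj("top",P_)-[190,110])*4.8).round())
s=np.load("s.npy"); go([596.5,-93.1,60],s[2]+np.pi)
E
```

```text
[[217. 469.]] [[600. 304.]]
[[230. 265.]] [[617. 275.]]
[[209. 574.]] [[592. 320.]]
t 15.93 at [595.7 -93.3 143. ] rot [ 3.1399 -0.0164 -2.9167] shift cm [-0.22 -0.01  8.3 ] tool yaw 0.009 F [ 0.07  0.51 -0.08] M [ 0.12  -0.031  0.009] open 35.3 q6 -1.99
```

carry_out(
  motion=[
    {"translation": [-0.05,0,3],"yaw": 0,"jaw": 0.4},
    {"translation": [-0.1,0,6],"yaw": 0,"jaw": 0.4},
    {"translation": [-0.13,0,8],"yaw": 0,"jaw": 0.4},
    {"translation": [-0.13,0,8],"yaw": 0,"jaw": 0.4},
    {"translation": [-0.13,0,8],"yaw": 0,"jaw": 0.4},
    {"translation": [-0.13,0,8],"yaw": 0,"jaw": 0.4},
  ],
)

```text
t: 16.43
ee_pos: [596.7, -93.4, 64.3]
eef_rot: [3.141, -0.015, -2.917]
contact_force: [-0.7, 0.4, 0.1]
opening: 34.9
```

```bash
python3 - <<'E'
from h import *
s=np.load("s.npy"); go([596.5,-93.1,24],s[2]+np.pi); shots("k",(190,110,345,235),(270,160,380,242))
E
```

```text
t 16.43 at [596.7 -93.4  64.3] rot [ 3.1406 -0.0148 -2.9171] shift cm [-0.04  0.03  4.03] tool yaw 0.008 F [-0.74  0.43  0.11] M [0.037 0.012 0.028] open 34.9 q6 -1.99
top k 4.8
side k 7.2727272727272725
```

View pics/side_k.png

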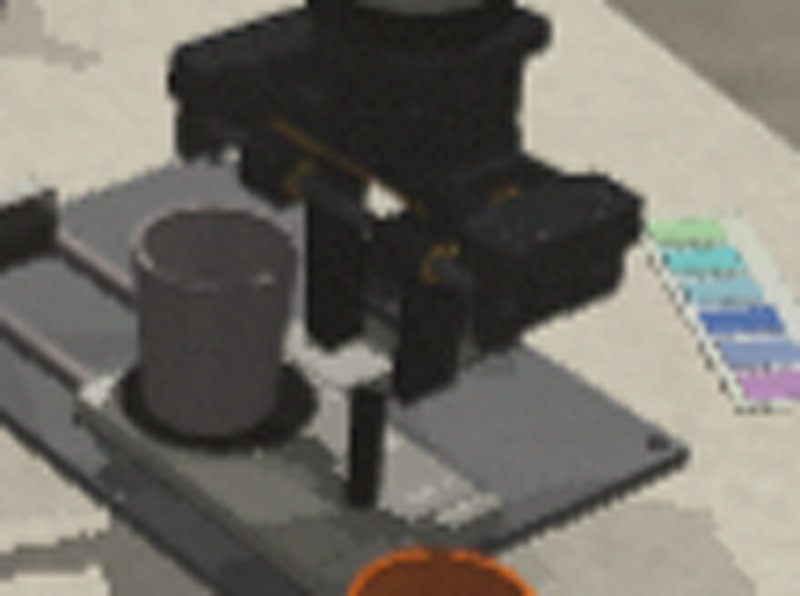

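carry_out(
  motion=[
    {"translation": [0.2,0.1,0],"yaw": 0,"jaw": 0.4},
    {"translation": [0.2,0.1,1],"yaw": 0,"jaw": 0.4},
    {"translation": [0.2,0.1,2],"yaw": 0,"jaw": 0.4},
    {"translation": [0.2,0.1,3],"yaw": 0,"jaw": 0.4},
    {"translation": [0.2,0.1,3.8],"yaw": 0,"jaw": 0.4},
    {"translation": [0.2,0.1,3.8],"yaw": 0,"jaw": 0.4},
    {"translation": [0.2,0.1,3.8],"yaw": 0,"jaw": 0.4},
    {"translation": [0.2,0.1,3.8],"yaw": 0,"jaw": 0.4},
  ],
)

```text
t: 17.2
ee_pos: [594.7, -93.1, 26.9]
eef_rot: [3.141, -0.014, -2.917]
contact_force: [0.8, -0.4, 0.3]
opening: 35.1
```

```bash
python3 - <<'E'
from h import *
s=np.load("s.npy"); go([596.5,-93.1,24],s[2]+np.pi); shots("l",(190,110,345,235),(270,160,380,242))
E
```

```text
t 17.2 at [594.7 -93.1  26.9] rot [ 3.1412 -0.0135 -2.9169] shift cm [-0.17 -0.04  0.29] tool yaw 0.009 F [ 0.83 -0.44  0.31] M [ 0.029 -0.003 -0.013] open 35.1 q6 -1.99
top k 4.8
side k 7.2727272727272725
```

View pics/side_l.png

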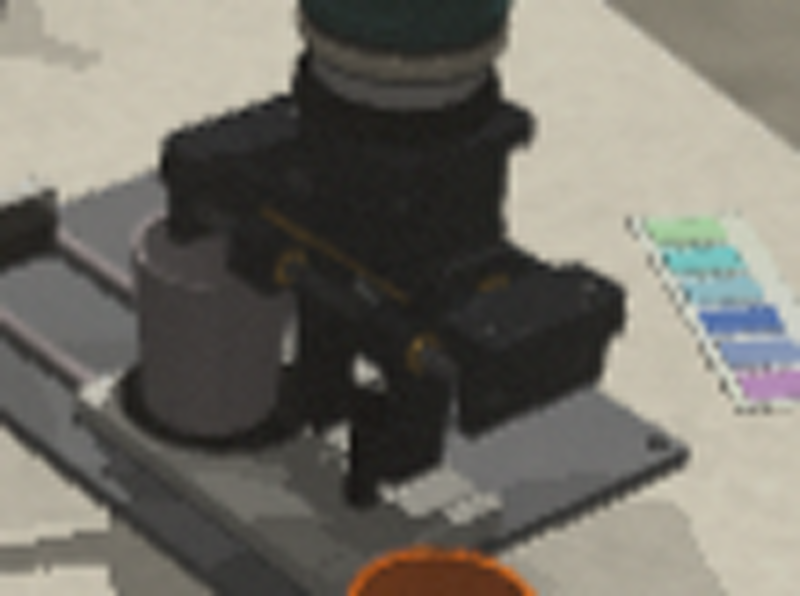

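carry_out(
  motion=[
    {"translation": [0,0,0],"yaw": 0,"jaw": 0.3},
    {"translation": [0,0,0],"yaw": 0,"jaw": 0.25},
    {"translation": [0,0,0],"yaw": 0,"jaw": 0.22},
    {"translation": [0,0,0],"yaw": 0,"jaw": 0.22},
    {"translation": [0,0,0],"yaw": 0,"jaw": 0.22},
  ],
)

```text
t: 17.72
ee_pos: [595.5, -93.2, 27.8]
eef_rot: [-3.141, -0.012, -2.917]
contact_force: [0.2, -1.1, -0.2]
opening: 19.2
```

carry_out(
  motion=[
    {"translation": [0,0,0],"yaw": 0,"jaw": 0.2},
    {"translation": [0,0,0],"yaw": 0,"jaw": 0.18},
    {"translation": [0,0,0],"yaw": 0,"jaw": 0.18},
    {"translation": [0,0,0],"yaw": 0,"jaw": 0.18},
  ],
)

```text
t: 18.05
ee_pos: [595.4, -93.2, 27.8]
eef_rot: [-3.141, -0.012, -2.917]
contact_force: [0.4, 1.0, 0.3]
opening: 15.9
```

carry_out(
  motion=[
    {"translation": [0,0,0],"yaw": 0,"jaw": 0.16},
    {"translation": [0,0,0],"yaw": 0,"jaw": 0.14},
    {"translation": [0,0,0],"yaw": 0,"jaw": 0.1},
    {"translation": [0,0,0],"yaw": 0,"jaw": 0.1},
  ],
)

```text
t: 18.38
ee_pos: [595.4, -93.3, 27.7]
eef_rot: [-3.141, -0.012, -2.917]
contact_force: [1.7, -0.6, -0.6]
opening: 13.1
```

```bash
python3 - <<'E'
from h import *
s=np.load("s.npy"); d=st2w([0,0,s[2]],[0,110,0])[0]; o=manip.observe(); go(o["ee_pos"]+d,s[2]+np.pi); np.save("p0.npy",o["ee_pos"]);print(d)
E
```

```text
t 18.38 at [595.4 -93.3  27.7] rot [-3.1413 -0.012  -2.9169] shift cm [-0.09 11.   -0.  ] tool yaw 0.009 F [ 1.72 -0.55 -0.61] M [-0.003  0.005  0.041] open 13.1 q6 -1.99
[-23.59335629 107.43999972   0.        ]
```

carry_out(
  motion=[
    {"translation": [0,0.1,0],"yaw": 0,"jaw": 0.1},
    {"translation": [0,0.3,0],"yaw": 0,"jaw": 0.1},
    {"translation": [0,0.6,0],"yaw": 0,"jaw": 0.1},
    {"translation": [-0.01,0.9,0],"yaw": 0,"jaw": 0.1},
    {"translation": [-0.01,1.2,0],"yaw": 0,"jaw": 0.1},
    {"translation": [-0.02,1.5,0],"yaw": 0,"jaw": 0.1},
    {"translation": [-0.02,1.8,0],"yaw": 0,"jaw": 0.1},
    {"translation": [-0.02,2.0,0],"yaw": 0,"jaw": 0.1},
    {"translation": [-0.02,2.0,0],"yaw": 0,"jaw": 0.1},
  ],
)

```text
t: 19.13
ee_pos: [591.0, -72.9, 27.8]
eef_rot: [3.141, -0.012, -2.917]
contact_force: [-0.9, 0.2, 0.3]
opening: 12.8
```

```bash
python3 - <<'E'
from h import *
s=np.load("s.npy"); d=st2w([0,0,s[2]],[0,110,0])[0]; go(np.load("p0.npy")+d,s[2]+np.pi)
E
```

```text
t 19.13 at [591.  -72.9  27.8] rot [ 3.1413 -0.0121 -2.9166] shift cm [-0.07  8.92  0.  ] tool yaw 0.009 F [-0.91  0.24  0.33] M [ 0.034 -0.044 -0.008] open 12.8 q6 -1.95
```

```bash
python3 - <<'E'
from h import *
shots("m",(190,110,345,235),(240,150,370,247))
E
```

```text
top k 4.8
side k 6.153846153846154
```

View pics/side_m.png

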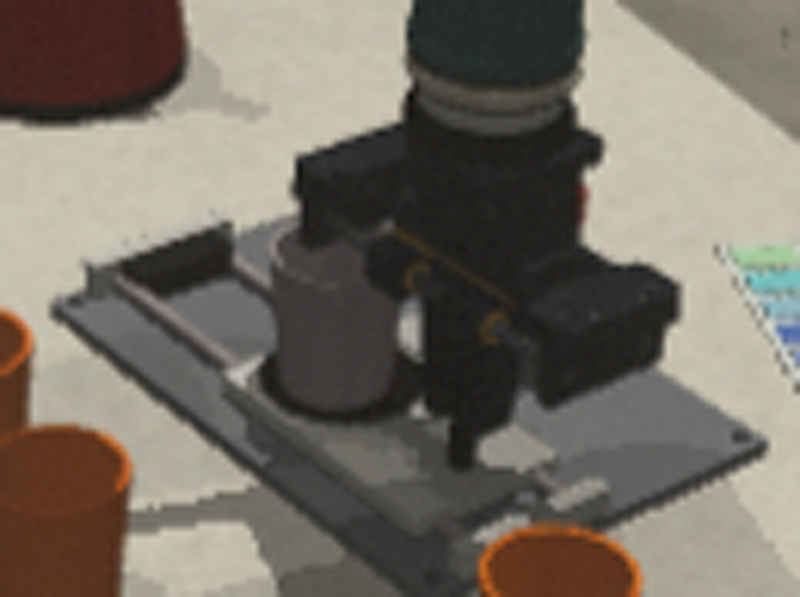

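carry_out(
  motion=[
    {"translation": [0,0.3,0],"yaw": 0,"jaw": 0.1},
    {"translation": [-0.01,0.8,0],"yaw": 0,"jaw": 0.1},
    {"translation": [-0.01,1.5,0],"yaw": 0,"jaw": 0.1},
    {"translation": [-0.02,2.3,0],"yaw": 0,"jaw": 0.1},
    {"translation": [-0.03,3.2,0],"yaw": 0,"jaw": 0.1},
    {"translation": [-0.03,4.1,0],"yaw": 0,"jaw": 0.1},
    {"translation": [-0.04,5.0,0],"yaw": 0,"jaw": 0.1},
    {"translation": [-0.05,5.8,0],"yaw": 0,"jaw": 0.1},
    {"translation": [-0.05,6.4,0],"yaw": 0,"jaw": 0.1},
    {"translation": [-0.05,6.8,0],"yaw": 0,"jaw": 0.1},
  ],
)

```text
t: 20.07
ee_pos: [576.2, -5.3, 27.8]
eef_rot: [3.141, -0.012, -2.916]
contact_force: [1.9, -2.7, -1.9]
opening: 13.1
```

carry_out(
  motion=[
    {"translation": [0,0,0],"yaw": 0,"jaw": 0.1},
    {"translation": [0,0,0],"yaw": 0,"jaw": 0.1},
  ],
)

```text
t: 20.23
ee_pos: [576.0, -4.3, 27.8]
eef_rot: [3.139, -0.012, -2.916]
contact_force: [1.5, 2.3, -0.9]
opening: 12.8
```

```bash
python3 - <<'E'
from h import *
s=np.load("s.npy"); d=st2w([0,0,s[2]],[0,110,0])[0]; go(np.load("p0.npy")+d,s[2]+np.pi)
shots("n",(190,110,345,235),(240,150,370,247))
E
```

```text
t 20.23 at [576.   -4.3  27.8] rot [ 3.1394 -0.0119 -2.9159] shift cm [-0.    1.89  0.01] tool yaw 0.01 F [ 1.52  2.29 -0.92] M [ 0.37  -0.162  0.004] open 12.8 q6 -1.85
top k 4.8
side k 6.153846153846154
```

View pics/side_n.png

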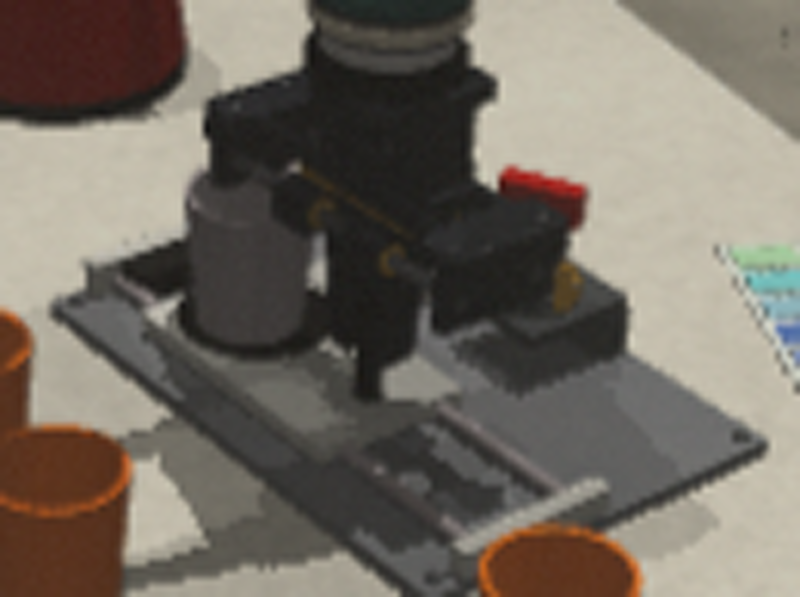

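View pics/top_n.png

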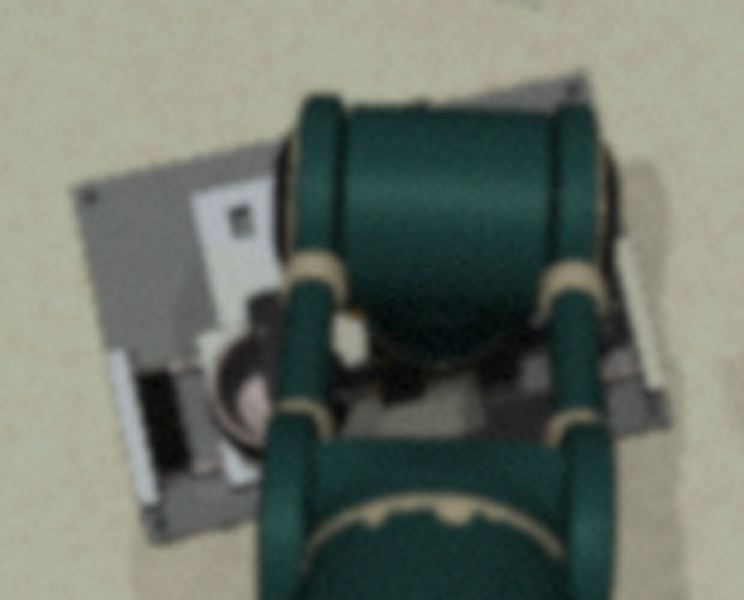

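The cup is upright, the knob is still parked at (543,195), and about 19 mm remain. I'll slow down and creep in.

carry_out(
  motion=[
    {"translation": [0,0.2,0],"yaw": 0,"jaw": 0.1},
    {"translation": [0,0.4,0],"yaw": 0,"jaw": 0.1},
    {"translation": [0,0.7,0],"yaw": 0,"jaw": 0.1},
    {"translation": [0,0.9,0],"yaw": 0,"jaw": 0.1},
    {"translation": [0,1.1,0],"yaw": 0,"jaw": 0.1},
    {"translation": [0,1.3,0],"yaw": 0,"jaw": 0.1},
    {"translation": [0,1.4,0],"yaw": 0,"jaw": 0.1},
    {"translation": [0,1.4,0],"yaw": 0,"jaw": 0.1},
    {"translation": [0,1.4,0],"yaw": 0,"jaw": 0.1},
  ],
)

```text
t: 21.08
ee_pos: [573.0, 9.5, 27.8]
eef_rot: [3.139, -0.012, -2.916]
contact_force: [3.1, -0.2, -2.4]
opening: 12.8
```

carry_out(
  motion=[
    {"translation": [0,0.05,0],"yaw": 0,"jaw": 0.1},
    {"translation": [0,0.1,0],"yaw": 0,"jaw": 0.1},
    {"translation": [0,0.15,0],"yaw": 0,"jaw": 0.1},
    {"translation": [0,0.2,0],"yaw": 0,"jaw": 0.1},
    {"translation": [0,0.25,0],"yaw": 0,"jaw": 0.1},
    {"translation": [0,0.25,0],"yaw": 0,"jaw": 0.1},
    {"translation": [0,0.25,0],"yaw": 0,"jaw": 0.1},
  ],
)

```text
t: 21.67
ee_pos: [572.5, 12.0, 27.8]
eef_rot: [3.139, -0.012, -2.916]
contact_force: [3.0, 0.4, -1.9]
opening: 13.0
```

```bash
python3 - <<'E'
from h import *
s=np.load("s.npy"); d=st2w([0,0,s[2]],[0,110,0])[0]; go(np.load("p0.npy")+d,s[2]+np.pi)
E
```

```text
t 21.67 at [572.5  12.   27.8] rot [ 3.1389 -0.0115 -2.9164] shift cm [0.02 0.23 0.01] tool yaw 0.009 F [ 2.98  0.35 -1.94] M [-0.217 -0.469  0.053] open 13.0 q6 -1.82
```

carry_out(
  motion=[
    {"translation": [0,0.05,0],"yaw": 0,"jaw": 0.1},
    {"translation": [0,0.1,0],"yaw": 0,"jaw": 0.1},
    {"translation": [0,0.15,0],"yaw": 0,"jaw": 0.1},
    {"translation": [0,0.2,0],"yaw": 0,"jaw": 0.1},
    {"translation": [0,0.2,0],"yaw": 0,"jaw": 0.1},
    {"translation": [0,0.2,0],"yaw": 0,"jaw": 0.1},
  ],
)

```text
t: 22.17
ee_pos: [572.0, 14.1, 27.8]
eef_rot: [3.139, -0.012, -2.916]
contact_force: [3.0, -1.1, -1.8]
opening: 13.1
```

carry_out(
  motion=[
    {"translation": [0,0.05,0],"yaw": 0,"jaw": 0.1},
    {"translation": [0,0.1,0],"yaw": 0,"jaw": 0.1},
    {"translation": [0,0.1,0],"yaw": 0,"jaw": 0.1},
    {"translation": [0,0.1,0],"yaw": 0,"jaw": 0.1},
  ],
)

```text
t: 22.5
ee_pos: [572.0, 14.3, 27.8]
eef_rot: [3.14, -0.011, -2.916]
contact_force: [3.0, -3.4, -4.1]
opening: 12.9
```

carry_out(
  motion=[
    {"translation": [0,0.05,0],"yaw": 0,"jaw": 0.1},
    {"translation": [0,0.1,0],"yaw": 0,"jaw": 0.1},
    {"translation": [0,0.1,0],"yaw": 0,"jaw": 0.1},
    {"translation": [0,0.1,0],"yaw": 0,"jaw": 0.1},
  ],
)

```text
t: 22.83
ee_pos: [572.0, 14.3, 27.8]
eef_rot: [3.142, -0.011, -2.916]
contact_force: [5.0, -4.9, -3.2]
opening: 12.8
```

carry_out(
  motion=[
    {"translation": [0,0.05,0],"yaw": 0,"jaw": 0.1},
    {"translation": [0,0.1,0],"yaw": 0,"jaw": 0.1},
    {"translation": [0,0.1,0],"yaw": 0,"jaw": 0.1},
    {"translation": [0,0.1,0],"yaw": 0,"jaw": 0.1},
  ],
)

```text
t: 23.17
ee_pos: [572.1, 14.2, 27.8]
eef_rot: [-3.14, -0.011, -2.915]
contact_force: [3.0, -5.9, -3.7]
opening: 12.9
```

carry_out(
  motion=[
    {"translation": [0,0,0],"yaw": 0,"jaw": 0.1},
    {"translation": [0,0,0],"yaw": 0,"jaw": 0.16},
    {"translation": [0,0,0],"yaw": 0,"jaw": 0.2},
    {"translation": [0,0,0],"yaw": 0,"jaw": 0.28},
    {"translation": [0,0,0],"yaw": 0,"jaw": 0.36},
    {"translation": [0,0,0],"yaw": 0,"jaw": 0.36},
    {"translation": [0,0,0],"yaw": 0,"jaw": 0.36},
  ],
)

```text
t: 23.75
ee_pos: [571.7, 14.5, 27.8]
eef_rot: [-3.14, -0.012, -2.915]
contact_force: [-0.7, -0.2, -0.4]
opening: 31.7
```

carry_out(
  motion=[
    {"translation": [0,0,-1],"yaw": 0,"jaw": 0.36},
    {"translation": [0,0,-2.5],"yaw": 0,"jaw": 0.36},
    {"translation": [0,0,-5],"yaw": 0,"jaw": 0.36},
    {"translation": [0,0,-8],"yaw": 0,"jaw": 0.36},
    {"translation": [0,0,-12],"yaw": 0,"jaw": 0.36},
    {"translation": [0,0,-16],"yaw": 0,"jaw": 0.36},
    {"translation": [0,0,-16],"yaw": 0,"jaw": 0.36},
    {"translation": [0,0,-16],"yaw": 0,"jaw": 0.36},
    {"translation": [0,0,-16],"yaw": 0,"jaw": 0.36},
  ],
)

```text
t: 24.5
ee_pos: [573.4, 15.2, 188.3]
eef_rot: [-3.14, -0.011, -2.915]
contact_force: [-0.3, -0.2, -0.5]
opening: 31.5
```

carry_out(
  motion=[
    {"translation": [4,0,0],"yaw": 0,"jaw": 0.36},
    {"translation": [8,0,0],"yaw": 0,"jaw": 0.36},
    {"translation": [12,0,0],"yaw": 0,"jaw": 0.36},
    {"translation": [15,0,0],"yaw": 0,"jaw": 0.36},
    {"translation": [15,0,0],"yaw": 0,"jaw": 0.36},
    {"translation": [15,0,0],"yaw": 0,"jaw": 0.36},
    {"translation": [15,0,0],"yaw": 0,"jaw": 0.36},
  ],
)

```text
t: 25.08
ee_pos: [427.1, -18.4, 189.1]
eef_rot: [-3.141, -0.012, -2.915]
contact_force: [0.5, 0.3, -1.2]
opening: 31.6
```

```bash
python3 - <<'E'
from h import *
s=np.load("s.npy"); go([572,14,100])
shots("o",(190,110,345,235),(240,150,370,247))
K=st2w(s,[[-30,-10,74],[-30,80,99],[75,-30,112]]); K[:,0]+=.9
print(((proj("top",K)-[190,110])*4.8).round(),((proj("side",K)-[240,150])*6.15).round())
E
```

```text
t 25.08 at [427.1 -18.4 189.1] rot [-3.1407 -0.0118 -2.9154] shift cm [-14.95  -0.08   8.73] F [ 0.54  0.27 -1.23] M [ 0.058 -0.003  0.076] open 31.6 q6 -1.89
top k 4.8
side k 6.153846153846154
[[404. 349.]
 [239. 379.]
 [396. 140.]] [[340. 293.]
 [230. 174.]
 [536. 179.]]
```

View pics/side_o.png

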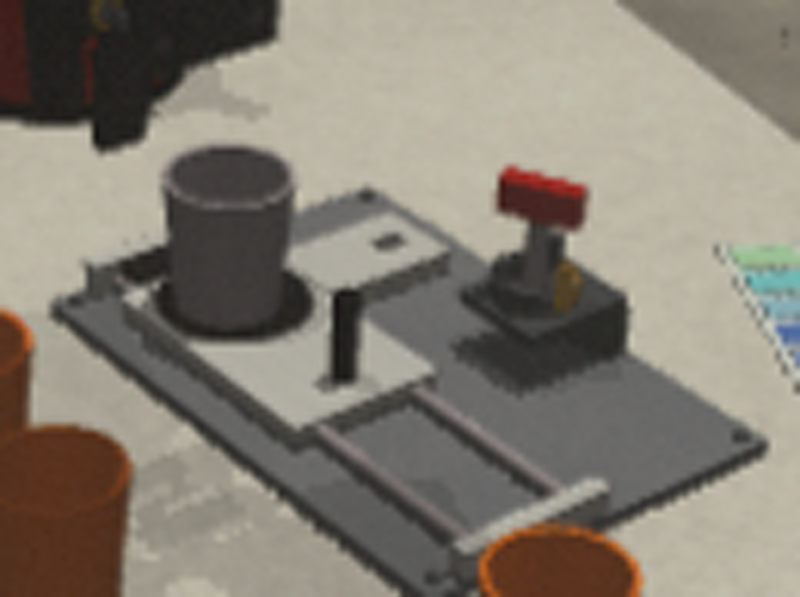

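View pics/top_o.png

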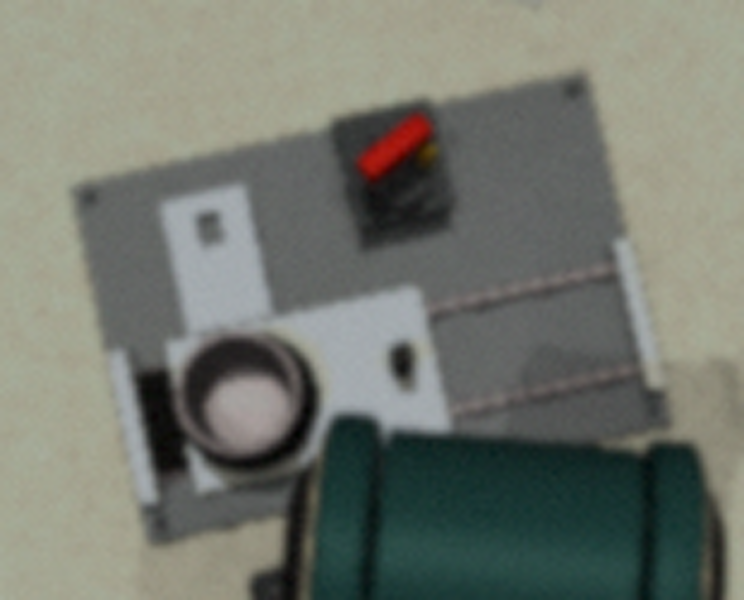

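Shuttle against the stop: post at (403,352) against an expected (404,349). The cup is upright at (247,395). One last numeric check of the knob's height and turn, then I'll hand in.

```bash
python3 - <<'E'
from h import *
s=np.load("s.npy"); ims={n:cv2.imread(f"pics/{n}_o_full.png") for n in("top","side")}
print({n:np.round(v,2) for n,v in knobfit(ims)[0].items()})
for z in(95,103): print(z,{n:np.round(v,2) for n,v in knobfit(ims,z0=z)[1]([679.8,17.3,s[2]-1.13]).items()})
o=manip.observe(); print(o["qd"].round(3),o["contact_force"].round(1))
print(manip.sign_off())
E
```

```text
{'top': array([271.46, 140.52,  -0.72, 133.  ]), 'side': array([3.2745e+02, 1.8158e+02, 2.9000e-01, 9.8000e+01])}
95 {'top': array([272.66, 140.91,  -0.67, 123.97]), 'side': array([3.2675e+02, 1.8458e+02, 2.8000e-01, 1.2986e+02])}
103 {'top': array([272.65, 140.14,  -0.67, 125.96]), 'side': array([3.2694e+02, 1.8229e+02, 2.8000e-01, 1.3071e+02])}
[ 0.003  0.005 -0.01  -0.     0.005 -0.002] [ 0.1 -0.4  0.4]
the job is handed in; nothing more can be done
None
```

The job is done and handed in at about 25 s. The plunger is parked in its rest notch, the shuttle is at the rubber stop, and the cup is still standing on it. No verdict was reported, so the checks below are my own.

- **Plunger:** I lifted the knob about 12.7 mm and turned it clockwise until the stop was felt near 1.18 rad, with about 0.18 N m of twist (roughly 11 N on the pin). I backed off to 1.135 rad and lowered until the spring load came off at 7.9 mm of lift, then let go. The final pictures match a parked knob at 103 mm, turned about 1.13 rad, to within about 1 px (about 3 mm). That is coarser than the judged height band, so the seated height rests on the 7.9 mm contact.
- **Shuttle:** I slid it by its post for 110.1 mm. It met the rubber stop at about 6 N and stayed there after release. In the last top view the post is within 1 px of its predicted place.
- **Cup and the rest:** The cup stands upright on its pad. I felt no contact with the other things, but I did not measure their positions again at the end.

**One disagreement:** both cameras showed the real gripper about 35–37 mm higher than the reported TCP height suggests. I set the gripping heights by eye and by touch instead. The plate position from the two cameras also differed by about 4 mm, which I settled by feeling for contact on the knob.

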